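# Lock a rivet die in the cam vice

## Robot

A 7-joint arm with a two-finger parallel gripper is mounted at the origin on the work surface. World frame = base frame: x ahead of the robot, y to its left, z up, the work surface at z = 0. Lengths are in m, angles in degrees, forces in N, time in s.
With the tool pointing down it reaches from about 0.425 to 0.875 m from the base axis. Payload 4.7 kg.
Tool frame: the origin (TCP) lies midway between the tips of the shut fingers; the grasp point (between the pads) lies 19 mm behind it; z points along the fingers, x is the direction in which the jaws open and shut, and the axes are right-handed (so a half turn about z gives the same grasp; the last joint's range is limited). The gripper opens to 87 mm and grips with 3 to 60 N. Pads are 19 mm wide; open, the fingers measure 117 mm over their backs; the gripper's body (75 mm by 190 mm) begins 51 mm behind the grasp point.
Start: joints at [66.469, 18.392, -4.016, 83.108, 1.295, 78.541, -3.26], TCP at [0.268, -0.592, 0.188] pointing down, gripper open.
Joint ranges: [-163.93, 163.93], [-17.29, 119.83], [-79.2, 71.16], [3.27, 140.29], [-89.18, 269.18], [5.43, 117.66], [-154.24, 154.24]. Speed limits (degrees/s): [147.25, 147.25, 180, 180, 180, 180, 180].

## Interface

Orientations are given as [roll, pitch, yaw] about the fixed x, y, z axes, in that order (R = Rz(yaw) Ry(pitch) Rx(roll)).
In Python, from cell import env gives the robot as it stands.
- The arm moves only by the tool carry_out, never from a script. Its argument "plan" is a list of rows, each an object with "grip": the closure, from 0 (fully open) to 1 (shut); "dp": the shift along the tool's x, y, z in m, a list of three; "rotation": the turn, a rotation vector about the tool's x, y, z in degrees, a list of three. In form: [{"grip": grip, "dp": [dx, dy, dz], "rotation": [wx, wy, wz]}, ...]. A call has 1 to 8 rows; each row shifts and turns the pose as measured when the row begins, along the tool's axes as they then stand; what a row does not reach is not made up. A row lasts 1/12 s, in which the tool goes at most 41.7 mm and 7.16 degrees, less where a joint would pass 70% of its speed; a pose out of reach is approached as far as the arm can. A call is refused whole if a number of a shift passes 0.0417 or a number of a turn 7.16, either way. A call with a gripper value outside its range is refused whole. The fingers move at their own pace and stop on an object; "force" is the grip in N (left out, the last holds). Time passes only in rows, so rows that do not move let the fingers close. It gives the time, the measured TCP pose, the force and the opening at its end, in the units of the state.
- env.get_obs(): the state, without advancing time (a new reading comes with each control period).
- env.read_camera(name): name is "scene" or "side" or "wrist"; returns the picture (420x560x3 uint8, red, green, blue); there is no depth.
- env.camera_params(name): a dict with "fx", "fy", "cx", "cy" (pixels), "R" (3x3) and "t" (3): a world point X has camera coordinates R X + t. Camera axes: x right, y down, z forward; pixel columns grow to the right and rows downward; lengths in m; the calibration is good to about 2 mm. A picture is of the moment at which its call begins: read the wrist's pose just before it. camera_params takes no time and is no camera call; for the wrist camera it gives the pose at the moment of the call.
- env.sign_off(): hands the job in, once; it reports no verdict.
The state is a dict: "time_s": time; "qpos": joint angles; "joint_velocities": joint speeds; "effort": joint torques, N m; "tool_pos": TCP position; "tool_rot": TCP orientation; "force": force on the tool from outside, world axes, zero at the start; "wrist_torque": the same for the moment, N m; "grip_width": finger opening in m.
Only numpy, scipy, OpenCV 4.12 (cv2) and the standard library are available. Lean on these libraries where they do the work, as an engineer would, in place of code of your own. Each camera call takes 0.05 s, during which the arm holds its last target. There are 200 camera calls.

## Task

Set the rivet die flat in the nest of the cam vice, between the fence and the open jaw, and let go of it. Then turn the crank counter-clockwise (seen from above) until the cam's flat dwell is under the follower, so that the jaw clamps the die and the crank stays put when you let go; hold the knob gently and do not force it, and leave the spool, the glue bottle and the punch alone.

Things in the scene. Friction and masses are not known exactly. Their poses are not given: they have to be found in the camera images.
- vice: Green bench vice worked by a cam, bolted down: base plate 130 (x) x 275 (y) x 30 mm high. Origin on the upright camshaft axis at bench level, z up; ram, jaw, nest and fence lie in line along its -y. The cam pushes the roller (follower) of the spring-returned ram towards -y, about 17 mm in all.
- cam_axis (a point): Point on the camshaft axis at the steel cam's height (disc, 47 to 59 mm above the bench); fixed to the vice. From the start a counter-clockwise turn meets a free stretch (0 to 1.4 rad, differs each time), the rise (about 1.5 rad), the flat dwell (about 0.6 rad wide, ram fully out), then a steep drop-off that opens the jaw again. Turned clockwise it jams on the steep side.
- crank: Dark steel crank arm with its knob; origin on the camshaft axis at bench level; arm top at 79 mm height, axis to knob 65 mm. It is clamped on the shaft by hand: its angle to the cam differs each time by up to 0.9 rad either way and is not measured, so the dwell must be felt, or cam and ram watched. From the start it turns 1.9 to 3.2 rad counter-clockwise to mid-dwell.
- knob_mid (a point): Middle of the crank's upright black round knob, 22 mm diameter, 40 mm high (82 to 122 mm above the bench), spinning on its pin; on a circle of 65 mm radius. On the rise it pushes back, 3 N growing to 5 to 10 N with the die in; let go, it springs back. In the dwell this falls to 0 to 3 N and it stays put. Grip plus push over 90 N in all harms it (20 to 30 N a finger holds it).
- nest (a point): Middle of the nest floor of the vice, 45 mm above the bench; axes as the vice. Slot 35 mm wide (x) between two side rails 8 mm thick standing 5 mm above the floor; 60 mm long (y), from the fixed fence at y -30 (23 mm above the nest floor, 16 mm thick) to the open jaw's face at y +30. The die goes in with its 50 mm length along y
- die_mid (a point): Rivet-setting die, centre of its aluminium block 30 (x) x 50 (y) x 28 mm (z), z up; on top a steel boss of 20 mm diameter, 8 mm high. 0.1 to 0.2 kg. Half a turn makes no difference
- die: The same rivet die; origin at the centre of its underside
- jaw: Steel moving jaw, 30 mm wide, 24 mm high (46 to 70 mm above the bench), on a spring at the end of the ram; origin as the vice's while open, moves along the vice's -y by about 17 mm at most. It stops on the die while the ram goes on and loads its spring, to about 11 N in the dwell
- spool: Bystander: black cord spool with cardboard flanges, 60 mm diameter, 60 mm high; origin under its centre
- glue: Bystander: white glue bottle, 52 mm diameter, 130 mm high; origin under its centre
- punch: Bystander: round steel punch, 32 mm diameter, 56 mm high; origin under its centre

How it is judged (in metres and radians):
On the way, in this order (a step that is already met when the one before it is completed fails the run):
1. the die sits flat in the nest, let go of (horizontal distance between die and nest below 0.012 m and z of die in the frame of nest between -0.003 and 0.003 m and angle between die's own z axis and vertical below 0.06 rad and contact force between the fingers and die below 0.3 N), for 0.2 s.
2. the jaw clamps the die with more than 9 N (contact force between jaw and die above 9 N), for 0.3 s.
At the end, for the whole second after the job is handed in: The die lies flat in the nest (within 3 mm of the nest floor's height, 12 mm of its middle, level within 0.06 rad), the jaw presses it against the fence with more than 9 N, and the crank stands still by itself with the follower in the dwell (contact force between jaw and die above 9 N and horizontal distance between die and nest below 0.012 m and z of die in the frame of nest between -0.003 and 0.003 m and angle between die's own z axis and vertical below 0.06 rad and linear speed of die below 0.01 m/s and angular speed of crank below 0.05 rad/s); the robot touches nothing.
It fails at once if the crank is forced: grip and push on it together over 90 N (contact force between the fingers and crank above 90 N).
It fails at once if the spool is moved more than 30 mm (distance of spool from where it was at the start of the episode above 0.03 m).
It fails at once if the glue bottle is moved more than 30 mm (distance of glue from where it was at the start of the episode above 0.03 m).
It fails at once if the punch is moved more than 30 mm (distance of punch from where it was at the start of the episode above 0.03 m).
It also fails if it takes over 72 s, if anything falls off the work surface, if the arm or the gripper's body presses on something with over 40 N, if the wrist force passes 120 N, or if a joint passes its speed limit or range.

## Working session

There is one attempt and no reset: what is moved stays moved. The work goes in short steps, Python scripts to look and compute and a tool call to move; the robot and the scene stay as the last step left them, time stands still between calls to the robot, and variables do not carry over. Pictures are saved under pics/ and viewed, about 8 in all and at most 12, crops included, and the job is handed in when it is done.

Besides the shell and the picture viewer there is one more tool, called as a command line: name --argument value ..., lists and objects as JSON in quotes. carry_out: Moves the arm, as the interface text tells. Its arguments: {"type":"object","properties":{"plan":{"type":"array","items":{"type":"object","properties":{"grip":{"type":"number"},"dp":{"type":"array","items":{"type":"number"}},"rotation":{"type":"array","items":{"type":"number"}}}}},"force":{"type":"number"}},"required":["plan"]}

```bash
ls; mkdir -p pics; python3 - <<'E'
from cell import env
import cv2
o=env.get_obs();print(o)
for n in("scene","side"):
    im=env.read_camera(n);cv2.imwrite(f"pics/{n}0.png",cv2.resize(im[:,:,::-1],(800,600),interpolation=cv2.INTER_CUBIC))
    print(n,env.camera_params(n))
E
```

```text
pics
{'time_s': 0.0, 'qpos': array([66.47030955, 18.43930181, -4.01713706, 83.17557402,  1.29675142,
       78.54006161, -3.26060791]), 'joint_velocities': array([ 0.09726969,  0.04418405, -0.01553726, -0.01711086,  0.07551748,
        0.02915969,  0.03298302]), 'effort': array([ 4.46365621e-04, -4.91286278e+01, -4.03846074e-01, -3.12530708e+01,
       -6.39531109e-02,  4.38610185e-02,  1.86804737e-04]), 'tool_pos': array([ 0.26757215, -0.59169061,  0.18695317]), 'tool_rot': array([ 1.79993040e+02,  1.09589100e-01, -6.56592863e+01]), 'force': array([-0.07908021,  0.71431325, -0.87390263]), 'wrist_torque': array([ 0.03449438, -0.03228129, -0.00050766]), 'grip_width': 0.08667010159485566}
scene {'fx': 454.0580588000818, 'fy': 454.0580588000818, 'cx': 276.610291732037, 'cy': 207.22885670627403, 'R': array([[ 0.64134199,  0.76725127, -0.00243474],
       [ 0.5217725 , -0.43846953, -0.73177724],
       [-0.56252458,  0.4680491 , -0.68153953]]), 't': array([-0.38212081, -0.21666708,  1.66195076])}
side {'fx': 459.0090951874629, 'fy': 459.0090951874629, 'cx': 285.0178725154164, 'cy': 211.29484292955937, 'R': array([[-0.99762354, -0.06861747, -0.00623837],
       [-0.03060756,  0.52247018, -0.85210803],
       [ 0.06172886, -0.84989208, -0.52332876]]), 't': array([0.59578779, 0.09718042, 1.18158468])}
```

View pics/scene0.png

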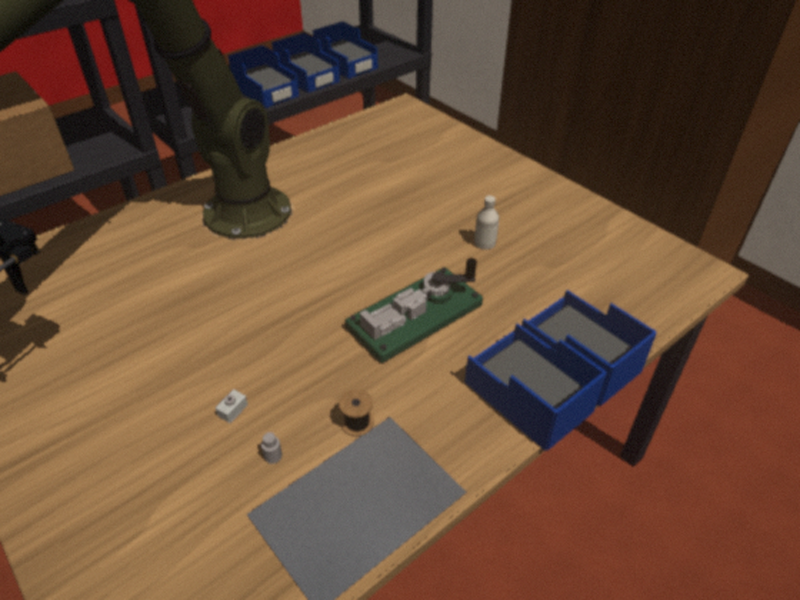

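View pics/side0.png

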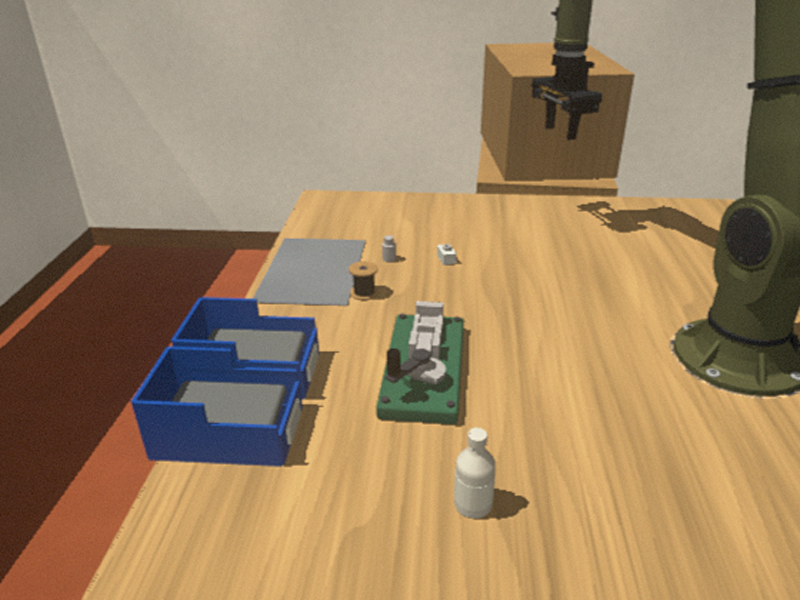

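The scene view shows the die at about (231,405), the punch at (270,448), the spool at (356,410), the vice plate corners at (346,322), (383,355), (482,298) and (445,272), and the knob top at (471,261). The side view shows the die at (447,255) and the knob at (393,352).

```bash
cat > h.py <<'E'
import numpy as np, cv2
from cell import env
from scipy.spatial.transform import Rotation as Ro
def px2w(P,u,v,z,s=1/1.428571):
    R=np.array(P["R"]);t=np.array(P["t"])
    d=R.T@np.array([(u*s-P["cx"])/P["fx"],(v*s-P["cy"])/P["fy"],1]);c=-R.T@t
    return c+d*(z-c[2])/d[2]
def w2px(P,X,s=1.428571):
    q=np.array(P["R"])@np.array(X)+P["t"]
    return np.array([P["fx"]*q[0]/q[2]+P["cx"],P["fy"]*q[1]/q[2]+P["cy"]])*s
def pose():
    o=env.get_obs();return np.array(o["tool_pos"]),Ro.from_euler("xyz",o["tool_rot"],degrees=True),o
def delta(target,yaw):
    p,R,o=pose();T=Ro.from_euler("xyz",[180,0,yaw],degrees=True)
    return R.inv().apply(np.array(target)-p),(R.inv()*T).as_rotvec(degrees=True)
E
python3 - <<'E'
from h import *
S=env.camera_params("scene");D=env.camera_params("side")
np.set_printoptions(precision=3,suppress=True)
print("scene")
for n,u,v,z in[("pA",346,322,.03),("pB",383,355,.03),("pC",482,298,.03),("pD",445,272,.03),("knobtop",471,261,.122),("dieboss",231,400,.036),("die",231,406,.02),("spool",356,398,.06),("punch",270,438,.056),("glue",489,200,.13)]:print(n,px2w(S,u,v,z))
print("side")
for n,u,v,z in[("pA",398,316,.03),("pB",465,318,.03),("pC",459,413,.03),("pD",379,411,.03),("knobtop",393,350,.122),("dieboss",447,246,.036),("die",447,254,.02),("spool",363,267,.06),("punch",389,238,.056),("glue",478,433,.13)]:print(n,px2w(D,u,v,z))
p,R,o=pose();print(R.as_matrix());print(env.camera_params("wrist"))
print(delta([.3,-.3,.25],-65))
E
```

```text
scene
pA [ 0.51  -0.059  0.03 ]
pB [ 0.628 -0.058  0.03 ]
pC [0.638 0.205 0.03 ]
pD [0.526 0.203 0.03 ]
knobtop [0.61  0.191 0.122]
dieboss [ 0.54  -0.341  0.036]
die [ 0.539 -0.343  0.02 ]
spool [ 0.698 -0.175  0.06 ]
punch [ 0.669 -0.335  0.056]
glue [0.489 0.367 0.13 ]
side
pA [ 0.618 -0.049  0.03 ]
pB [ 0.491 -0.05   0.03 ]
pC [0.502 0.22  0.03 ]
pD [0.625 0.223 0.03 ]
knobtop [0.605 0.188 0.122]
dieboss [ 0.53  -0.338  0.036]
die [ 0.529 -0.33   0.02 ]
spool [ 0.701 -0.184  0.06 ]
punch [ 0.661 -0.331  0.056]
glue [0.481 0.371 0.13 ]
[[ 0.412 -0.911 -0.001]
 [-0.911 -0.412  0.001]
 [-0.002  0.    -1.   ]]
{'fx': 296.05870173769716, 'fy': 296.05870173769716, 'cx': 278.1943488755324, 'cy': 211.01679775556002, 'R': array([[ 0.413, -0.911, -0.001],
       [-0.881, -0.399,  0.255],
       [-0.232, -0.104, -0.967]]), 't': array([-0.65 , -0.03 ,  0.389])}
(array([-0.253, -0.15 , -0.063]), array([ 0.007,  0.096, -0.661]))
```

carry_out --plan '[{"grip":0,"dp":[-0.015,-0.0355,-0.003],"rotation":[0,0,0]},{"grip":0,"dp":[-0.015,-0.0355,-0.003],"rotation":[0,0,0]},{"grip":0,"dp":[-0.015,-0.0355,-0.003],"rotation":[0,0,0]},{"grip":0,"dp":[-0.015,-0.0355,-0.003],"rotation":[0,0,0]},{"grip":0,"dp":[-0.015,-0.0355,-0.003],"rotation":[0,0,0]},{"grip":0,"dp":[-0.015,-0.0355,-0.003],"rotation":[0,0,0]},{"grip":0,"dp":[-0.015,-0.0355,-0.003],"rotation":[0,0,0]},{"grip":0,"dp":[-0.015,-0.0355,-0.003],"rotation":[0,0,0]}]'

```text
time_s: 0.77
tool_pos: [0.4726, -0.367, 0.2041]
tool_rot: [179.4, 0.5, -67.1]
force: [1.2, -0.6, -0.4]
grip_width: 0.0871
```

carry_out --plan '[{"grip":0,"dp":[-0.015,-0.0355,-0.003],"rotation":[0,0,0]},{"grip":0,"dp":[-0.015,-0.0355,-0.003],"rotation":[0,0,0]},{"grip":0,"dp":[0,0,0],"rotation":[0,0,-7]},{"grip":0,"dp":[0,0,0],"rotation":[0,0,-7]},{"grip":0,"dp":[0,0,0],"rotation":[0,0,-7]},{"grip":0,"dp":[0,0,0],"rotation":[0,0,-7]},{"grip":0,"dp":[0,0,0],"rotation":[0,0,-7]},{"grip":0,"dp":[0,0,0],"rotation":[0,0,-7]}]'

```text
time_s: 1.43
tool_pos: [0.5373, -0.2907, 0.2066]
tool_rot: [-179.7, 1.0, -24.0]
force: [0.1, -0.6, 0.0]
grip_width: 0.0868
```

```bash
python3 - <<'E'
from h import *
P=env.camera_params("wrist");im=env.read_camera("wrist");cv2.imwrite("pics/w1.png",cv2.resize(im[:,:,::-1],(800,600),interpolation=cv2.INTER_CUBIC))
import pickle;pickle.dump(P,open("w1.pkl","wb"))
p,R,o=pose();print(p,o["tool_rot"],o["force"])
print(w2px(P,[.535,-.339,.02]))
E
```

```text
[ 0.53719904 -0.29058267  0.20648263] [-179.6513147     1.04426671  -23.6338712 ] [-0.47724128 -0.23608082 -0.97128194]
[417.7957143 317.3178406]
```

View pics/w1.png

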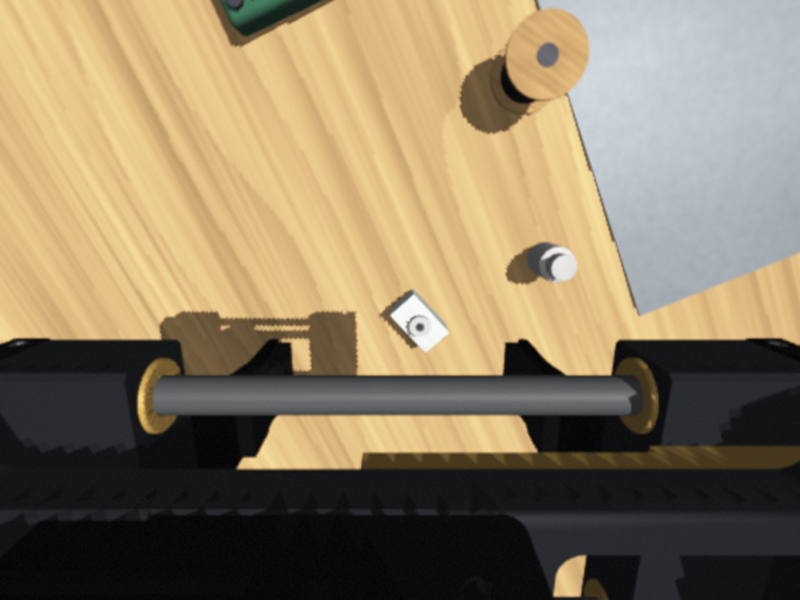

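The wrist view shows the die's top face with corners at about (389,310), (413,291), (448,329) and (426,351), and the boss centre at (420,326). The punch is at (557,264).

```bash
python3 - <<'E'
from h import *
import pickle
P=pickle.load(open("w1.pkl","rb"))
im=cv2.imread("pics/w1.png")[280:365,375:465]
m=((im.min(2)>165)).astype(np.uint8)
c=max(cv2.findContours(m,cv2.RETR_EXTERNAL,cv2.CHAIN_APPROX_NONE)[0],key=cv2.contourArea)
b=cv2.boxPoints(cv2.minAreaRect(c))+[375,280]
print(b)
for B in(b,[(391,310),(413,291),(448,329),(426,351)]):
    W=np.array([px2w(P,u,v,.028) for u,v in B]);print(W.mean(0))
    for i in range(4):
        d=W[(i+1)%4]-W[i];print(np.hypot(*d[:2]),np.degrees(np.arctan2(d[1],d[0])))
print("boss",px2w(P,420,326,.036))
print("punch",px2w(P,562,266,.056),"spool",px2w(P,547,54,.06))
E
```

```text
[[389.42768669 314.94638443]
 [414.51247406 292.2506237 ]
 [450.0960083  331.57979202]
 [425.01122284 354.27555084]]
[ 0.53510454 -0.34304793  0.028     ]
0.03152363997872838 19.383782383665785
0.05021867897095577 -72.12022324945319
0.03227862332108958 -159.24610260543628
0.051014947876635894 107.06521911750478
[ 0.53605071 -0.34026207  0.028     ]
0.026991685532636478 18.00184926092163
0.04879305831077454 -71.62169505464273
0.029696707298024504 -156.39882748036652
0.051738178629288104 105.51742248347429
boss [ 0.53504831 -0.3428095   0.036     ]
punch [ 0.66441794 -0.33580431  0.056     ] spool [ 0.70270832 -0.18242819  0.06      ]
```

carry_out --plan '[{"grip":0,"dp":[0,0,0],"rotation":[0,0,-7.1]},{"grip":0,"dp":[0,0,0],"rotation":[0,0,-7.1]},{"grip":0,"dp":[0,0,0],"rotation":[0,0,-7.1]},{"grip":0,"dp":[0,0,0],"rotation":[0,0,-7.1]},{"grip":0,"dp":[0,0,0],"rotation":[0,0,-7.1]},{"grip":0,"dp":[0,0,0],"rotation":[0,0,-7.1]},{"grip":0,"dp":[0,0,0.02],"rotation":[0,0,0]},{"grip":0,"dp":[0,0,0],"rotation":[0,0,0]}]'

```text
time_s: 2.15
tool_pos: [0.5348, -0.2902, 0.1829]
tool_rot: [-178.8, 0.7, 18.7]
force: [-0.3, 0.4, -0.8]
grip_width: 0.0869
```

```bash
python3 - <<'E'
from h import *
print(delta([.5352,-.3425,.08],19),pose()[2]["tool_rot"])
E
```

```text
(array([-0.01510475,  0.05182289,  0.10200998]), array([-1.18741418,  0.73144522, -0.32732268])) [-178.81461671    0.73478075   18.68026241]
```

carry_out --plan '[{"grip":0,"dp":[-0.004,0.013,0.025],"rotation":[-1.2,0.7,-0.3]},{"grip":0,"dp":[-0.004,0.013,0.025],"rotation":[0,0,0]},{"grip":0,"dp":[-0.004,0.013,0.025],"rotation":[0,0,0]},{"grip":0,"dp":[-0.004,0.013,0.025],"rotation":[0,0,0]},{"grip":0,"dp":[0,0,0],"rotation":[0,0,0]}]'

```text
time_s: 2.57
tool_pos: [0.5378, -0.3462, 0.083]
tool_rot: [179.7, -0.1, 18.4]
force: [-1.7, -0.5, -0.9]
grip_width: 0.0869
```

```bash
python3 - <<'E'
from h import *
print(delta([.5352,-.3425,.009],19),pose()[2]["tool_rot"],pose()[0])
P=env.camera_params("wrist");im=env.read_camera("wrist");cv2.imwrite("pics/w2.png",cv2.resize(im[:,:,::-1],(800,600),interpolation=cv2.INTER_CUBIC))
for z in (0.028,.036):print(w2px(P,[.5352,-.3425,z]))
E
```

```text
(array([-0.00147798, -0.00468798,  0.0740035 ]), array([ 0.27564045, -0.13085984, -0.64606403])) [ 1.79725103e+02 -1.32410602e-01  1.83542521e+01] [ 0.5378048  -0.34620091  0.08302836]
[392.51538954 298.30447204]
[392.38586804 301.69025655]
```

View pics/w2.png

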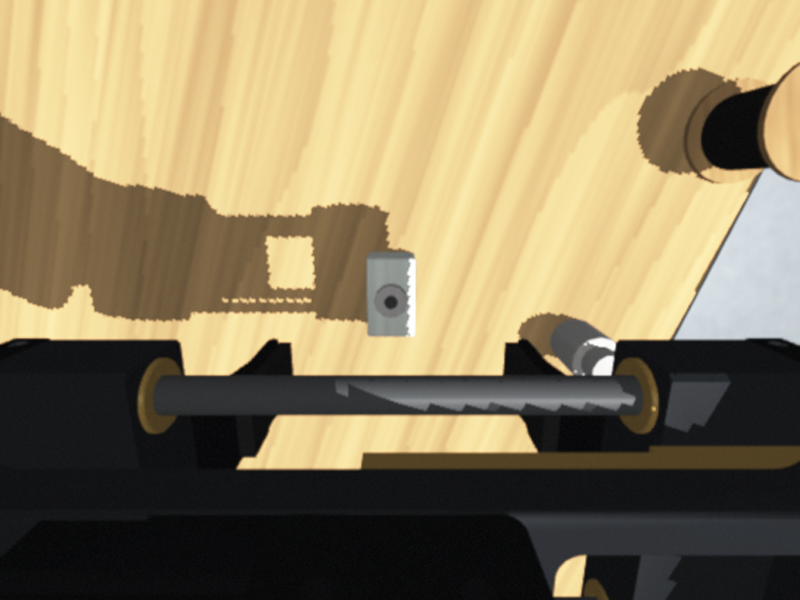

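The boss at (391,302) matches the prediction, and the die is square with the jaws, so I go down and grip.

carry_out --plan '[{"grip":0,"dp":[-0.0015,-0.0045,0.02],"rotation":[0.3,0,-0.6]},{"grip":0,"dp":[0,0,0.02],"rotation":[0,0,0]},{"grip":0,"dp":[0,0,0.018],"rotation":[0,0,0]},{"grip":0,"dp":[0,0,0.012],"rotation":[0,0,0]},{"grip":0,"dp":[0,0,0],"rotation":[0,0,0]}]'

```text
time_s: 3.03
tool_pos: [0.5442, -0.3396, 0.0241]
tool_rot: [179.5, -0.8, 18.8]
force: [-1.9, 0.3, -1.1]
grip_width: 0.0873
```

```bash
python3 - <<'E'
from h import *
print(delta([.5352,-.3425,.010],19),pose()[2]["tool_rot"],pose()[0])
E
```

```text
(array([-0.00965443, -0.00029616,  0.01392668]), array([ 0.45737886, -0.81229761, -0.21240124])) [179.54409725  -0.81313496  18.7908292 ] [ 0.5442115  -0.33962962  0.0240642 ]
```

carry_out --plan '[{"grip":0,"dp":[-0.005,0,0.005],"rotation":[0.4,-0.8,-0.2]},{"grip":0,"dp":[-0.004,0,0.005],"rotation":[0,0,0]},{"grip":0,"dp":[0,0,0.003],"rotation":[0,0,0]},{"grip":0,"dp":[0,0,0],"rotation":[0,0,0]}]'

```text
time_s: 3.37
tool_pos: [0.5387, -0.3429, 0.0155]
tool_rot: [179.7, -0.2, 19.0]
force: [0.7, 0.3, -0.8]
grip_width: 0.0875
```

```bash
python3 - <<'E'
from h import *
print(delta([.5352,-.3425,.010],19),pose()[2]["tool_rot"],pose()[0])
E
```

```text
(array([-0.00321791, -0.00151035,  0.00549549]), array([ 0.30203678, -0.18478392,  0.02669149])) [179.69791914  -0.1847127   19.0271785 ] [ 0.53870825 -0.34285712  0.01551372]
```

carry_out --plan '[{"grip":0,"dp":[-0.003,-0.001,0.005],"rotation":[0.3,-0.2,0]},{"grip":0,"dp":[0,0,0.0],"rotation":[0,0,0]},{"grip":1,"dp":[0,0,0],"rotation":[0,0,0]},{"grip":1,"dp":[0,0,0],"rotation":[0,0,0]},{"grip":1,"dp":[0,0,0],"rotation":[0,0,0]},{"grip":1,"dp":[0,0,0],"rotation":[0,0,0]},{"grip":1,"dp":[0,0,0],"rotation":[0,0,0]},{"grip":1,"dp":[0,0,0],"rotation":[0,0,0]}]' --force 20

```text
time_s: 4.03
tool_pos: [0.5362, -0.344, 0.0121]
tool_rot: [179.9, -0.1, 19.0]
force: [0.5, 0.1, 0.0]
grip_width: 0.0548
```

```bash
python3 - <<'E'
from h import *
print(delta([.5352,-.3425,.010],19),pose()[2])
E
```

```text
(array([-0.00049407, -0.00180002,  0.00212911]), array([ 0.12330997, -0.06954329, -0.03971491])) {'time_s': 4.0333, 'qpos': array([ 49.4998664 ,  26.57699716, -24.24025347,  95.27277411,
        12.20740861,  60.63059457,  40.49536034]), 'joint_velocities': array([ 0.06854774, -0.02928692, -0.00081941, -0.04849279, -0.07788278,
       -0.04440509, -0.01226045]), 'effort': array([ 1.19616682e-02, -5.02277756e+01, -5.41992098e+00, -2.71901000e+01,
       -1.41239163e-02,  6.77065202e-02, -1.69695886e-04]), 'tool_pos': array([ 0.53624817, -0.34403833,  0.01213358]), 'tool_rot': array([ 1.79876714e+02, -6.95859629e-02,  1.89603599e+01]), 'force': array([0.45956691, 0.13259732, 0.03321987]), 'wrist_torque': array([ 0.01903606, -0.05432899,  0.01170704]), 'grip_width': 0.054760999340139435}
```

carry_out --plan '[{"grip":1,"dp":[0,-0.0015,0.001],"rotation":[0,0,0]},{"grip":1,"dp":[0,0,0],"rotation":[0,0,0]},{"grip":1,"dp":[0,0,0],"rotation":[0,0,0]},{"grip":1,"dp":[0,0,0],"rotation":[0,0,0]},{"grip":1,"dp":[0,0,0],"rotation":[0,0,0]},{"grip":1,"dp":[0,0,0],"rotation":[0,0,0]},{"grip":1,"dp":[0,0,0],"rotation":[0,0,0]},{"grip":1,"dp":[0,0,0],"rotation":[0,0,0]}]' --force 20

```text
time_s: 4.7
tool_pos: [0.5358, -0.3423, 0.011]
tool_rot: [179.9, -0.1, 19.0]
force: [-0.3, -0.7, 0.5]
grip_width: 0.0036
```

```bash
python3 - <<'E'
from h import *
print(delta([.5352,-.3425,.010],19),pose()[0],pose()[2]["grip_width"])
E
```

```text
(array([-6.33587830e-04,  1.83134761e-05,  1.03825506e-03]), array([ 0.11952388, -0.07189322, -0.0266438 ])) [ 0.53579127 -0.34227506  0.01103901] 0.0035857878456670702
```

The grip shut to 3.6 mm, so the die isn't between the fingers. I'll look before moving.

```bash
python3 - <<'E'
from h import *
P=env.camera_params("wrist");im=env.read_camera("wrist")[:,:,::-1];
b=env.read_camera("side")[:,:,::-1];B=env.camera_params("side")
u,v=w2px(B,[.535,-.342,.02],1);u=int(u);v=int(v);print(u,v)
c=cv2.resize(b[v-50:v+50,u-55:u+55],(440,400),interpolation=cv2.INTER_CUBIC)
cv2.imwrite("pics/w3.png",np.hstack([c,cv2.resize(im[100:420,136:424],(360,400))]))
E
```

```text
311 176
```

View pics/w3.png

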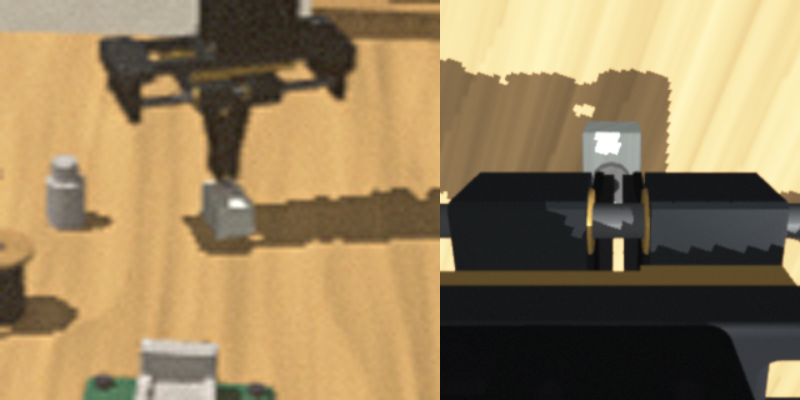

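```bash
python3 - <<'E'
from h import *
P=env.camera_params("wrist");B=env.camera_params("side")
p,R,o=pose()
print("boss pred wrist",w2px(P,[.5352,-.3425,.036],1)," TCP pred",w2px(P,p,1),"TCP side crop",(w2px(B,p,1)-[256,126])*4)
print("boss w",px2w(P,277.6,237.6,.036,1),"top far edge",px2w(P,277.6,206,.028,1))
# side crop: far-left.. top face corners
for u,v in[(204,187),(240,182),(252,206),(216,210),(228,192)]:print(px2w(B,u/4+256,v/4+126,.028,1))
S=env.camera_params("scene");im=env.read_camera("scene")[:,:,::-1];u,v=map(int,w2px(S,[.535,-.342,.02],1))
cv2.imwrite("pics/s4.png",cv2.resize(im[v-50:v+50,u-60:u+60],(720,600),interpolation=cv2.INTER_CUBIC));print(u,v)
E
```

```text
boss pred wrist [274.52483421 248.02072532]  TCP pred [275.86896346 234.57416436] TCP side crop [219.71864631 209.57332867]
boss w [ 0.5347774  -0.33542886  0.036     ] top far edge [ 0.52893145 -0.31846552  0.028     ]
[ 0.54914745 -0.34881708  0.028     ]
[ 0.51996242 -0.35954509  0.028     ]
[ 0.50991028 -0.31734942  0.028     ]
[ 0.53847716 -0.30880183  0.028     ]
[ 0.52947027 -0.34093487  0.028     ]
161 282
```

View pics/s4.png

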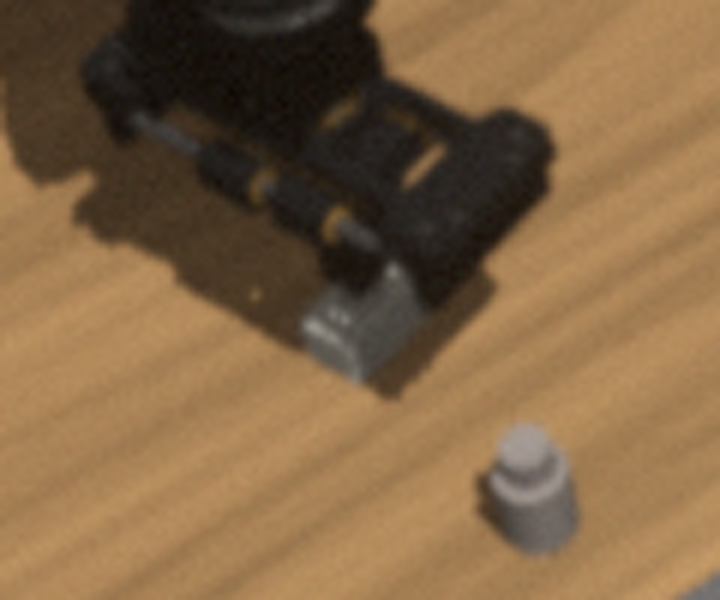

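```bash
python3 - <<'E'
from h import *
B=env.camera_params("side");p0=np.array([.26757,-.59169,.18695]);R0=Ro.from_euler("xyz",[180,0,-65.66],degrees=True)
for d in(0,.02,.04):
  for x in(-.0435,-.0585,.0435,.0585):print(d,x,w2px(B,p0+R0.apply([x,0,-d])))
im=cv2.imread("pics/side0.png")[60:160,510:630];cv2.imwrite("pics/c5.png",cv2.resize(im,(720,600),interpolation=cv2.INTER_CUBIC))
E
```

```text
0 -0.0435 [567.49071778 152.08801449]
0 -0.0585 [570.9299717 154.0217708]
0 0.0435 [548.53655972 141.43084179]
0 0.0585 [545.43018202 139.68424859]
0.02 -0.0435 [568.5153239  143.90863253]
0.02 -0.0585 [571.98581515 145.79200522]
0.02 0.0435 [549.39546052 133.53262928]
0.02 0.0585 [546.26296611 131.83268135]
0.04 -0.0435 [569.55379071 135.61860128]
0.04 -0.0585 [573.05605348 137.45003888]
0.04 0.0435 [550.26548039 125.53216882]
0.04 0.0585 [547.10645179 123.88021859]
```

View pics/c5.png

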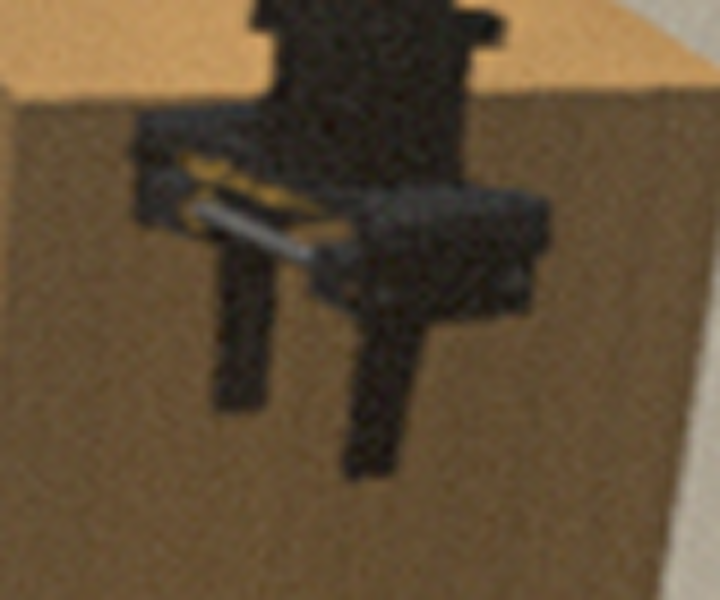

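The real fingertips sit about 33 mm short of the reported TCP: in the side crop they are at (240,408) and (370,472), and the wrist picture agrees. The fingers therefore closed above the boss. I'll probe the boss top (36 mm) with the shut fingers to calibrate this.

carry_out --plan '[{"grip":1,"dp":[0,0,0.0015],"rotation":[0,0,0]},{"grip":1,"dp":[0,0,0.0015],"rotation":[0,0,0]},{"grip":1,"dp":[0,0,0.0015],"rotation":[0,0,0]},{"grip":1,"dp":[0,0,0],"rotation":[0,0,0]}]'

```text
time_s: 5.18
tool_pos: [0.5359, -0.3423, 0.0062]
tool_rot: [179.9, -0.1, 19.0]
force: [-1.0, 0.5, 0.3]
grip_width: 0.0008
```

carry_out --plan '[{"grip":1,"dp":[0,0,0.001],"rotation":[0,0,0]},{"grip":1,"dp":[0,0,0.001],"rotation":[0,0,0]}]'

```text
time_s: 5.35
tool_pos: [0.5359, -0.3423, 0.004]
tool_rot: [179.9, -0.1, 19.0]
force: [-0.5, 0.4, 0.2]
grip_width: 0.0008
```

carry_out --plan '[{"grip":1,"dp":[0,0,0.001],"rotation":[0,0,0]},{"grip":1,"dp":[0,0,0.001],"rotation":[0,0,0]}]'

```text
time_s: 5.52
tool_pos: [0.5359, -0.3424, 0.002]
tool_rot: [179.9, -0.1, 19.0]
force: [-2.8, 1.9, 9.1]
grip_width: 0.0003
```

Contact came at reported z ≈ 0.0025, so the tip is at reported z + 33.5 mm. I'll lift, open, go down to reported z = -0.023 and grip.

carry_out --plan '[{"grip":0,"dp":[0,0,-0.008],"rotation":[0,0,0]},{"grip":0,"dp":[-0.003,0,0],"rotation":[0,0,0]},{"grip":0,"dp":[0,0,0],"rotation":[0,0,0]},{"grip":0,"dp":[0,0,0],"rotation":[0,0,0]},{"grip":0,"dp":[0,0,0],"rotation":[0,0,0]},{"grip":0,"dp":[0,0,0],"rotation":[0,0,0]},{"grip":0,"dp":[0,0,0],"rotation":[0,0,0]},{"grip":0,"dp":[0,0,0],"rotation":[0,0,0]}]'

```text
time_s: 6.18
tool_pos: [0.5327, -0.3436, 0.0109]
tool_rot: [179.8, -0.1, 19.0]
force: [-0.3, 1.1, -0.4]
grip_width: 0.0459
```

carry_out --plan '[{"grip":0,"dp":[0,0,0],"rotation":[0,0,0]},{"grip":0,"dp":[0,0,0.006],"rotation":[0,0,0]},{"grip":0,"dp":[0,0,0.006],"rotation":[0,0,0]},{"grip":0,"dp":[0,0,0.006],"rotation":[0,0,0]},{"grip":0,"dp":[0,0,0.006],"rotation":[0,0,0]},{"grip":0,"dp":[0,0,0.005],"rotation":[0,0,0]},{"grip":0,"dp":[0,0,0],"rotation":[0,0,0]}]'

```text
time_s: 6.77
tool_pos: [0.5322, -0.3431, -0.0222]
tool_rot: [179.9, -0.0, 19.0]
force: [-0.3, 0.4, -0.6]
grip_width: 0.0854
```

```bash
python3 - <<'E'
from h import *
print(delta([.5330,-.3425,-.0225],19),pose()[0],pose()[2]["grip_width"],pose()[2]["force"])
E
```

```text
(array([ 0.00098457, -0.00034702,  0.00026231]), array([ 0.07256916, -0.03574798, -0.02637757])) [ 0.53218149 -0.34314802 -0.02223787] 0.08537019871207183 [-0.26473236  0.44962935 -0.60645021]
```

carry_out --plan '[{"grip":1,"dp":[0,0,0],"rotation":[0,0,0]},{"grip":1,"dp":[0,0,0],"rotation":[0,0,0]},{"grip":1,"dp":[0,0,0],"rotation":[0,0,0]},{"grip":1,"dp":[0,0,0],"rotation":[0,0,0]},{"grip":1,"dp":[0,0,0],"rotation":[0,0,0]},{"grip":1,"dp":[0,0,0],"rotation":[0,0,0]},{"grip":1,"dp":[0,0,0],"rotation":[0,0,0]},{"grip":1,"dp":[0,0,0],"rotation":[0,0,0]}]' --force 25

```text
time_s: 7.43
tool_pos: [0.5327, -0.3434, -0.0219]
tool_rot: [179.9, -0.1, 19.0]
force: [1.2, -0.5, -0.1]
grip_width: 0.0414
```

carry_out --plan '[{"grip":1,"dp":[0,0,0],"rotation":[0,0,0]},{"grip":1,"dp":[0,0,0],"rotation":[0,0,0]},{"grip":1,"dp":[0,0,0],"rotation":[0,0,0]}]'

```text
time_s: 7.68
tool_pos: [0.5328, -0.3435, -0.0216]
tool_rot: [179.9, -0.1, 19.0]
force: [0.5, -0.4, -0.2]
grip_width: 0.0294
```

The die is held at a 29.4 mm opening. I'll lift it and carry it towards the vice.

carry_out --plan '[{"grip":1,"dp":[0,0,-0.01],"rotation":[0,0,0]},{"grip":1,"dp":[0,0,-0.025],"rotation":[0,0,0]},{"grip":1,"dp":[0,0,-0.035],"rotation":[0,0,0]},{"grip":1,"dp":[0,0,-0.035],"rotation":[0,0,0]},{"grip":1,"dp":[0,0,-0.025],"rotation":[0,0,0]},{"grip":1,"dp":[0,0,0],"rotation":[0,0,7]},{"grip":1,"dp":[0,0,0],"rotation":[0,0,7]},{"grip":1,"dp":[0,0,0],"rotation":[0,0,7]}]'

```text
time_s: 8.35
tool_pos: [0.5306, -0.3416, 0.1168]
tool_rot: [-179.9, 0.1, -2.5]
force: [0.1, -0.1, -1.3]
grip_width: 0.0294
```

carry_out --plan '[{"grip":1,"dp":[0.0015,-0.02,0],"rotation":[0,0,0]},{"grip":1,"dp":[0.0015,-0.036,0],"rotation":[0,0,0]},{"grip":1,"dp":[0.0015,-0.036,0],"rotation":[0,0,0]},{"grip":1,"dp":[0.0015,-0.036,0],"rotation":[0,0,0]},{"grip":1,"dp":[0.0015,-0.036,0],"rotation":[0,0,0]},{"grip":1,"dp":[0.0015,-0.036,0],"rotation":[0,0,0]},{"grip":1,"dp":[0,-0.02,0],"rotation":[0,0,0]},{"grip":1,"dp":[0,0,0],"rotation":[0,0,0]}]'

```text
time_s: 9.02
tool_pos: [0.5504, -0.1166, 0.1216]
tool_rot: [179.8, -0.1, -3.3]
force: [0.3, 0.5, -1.6]
grip_width: 0.0295
```

```bash
python3 - <<'E'
from h import *
import pickle
p,R,o=pose();print(p,o["tool_rot"],o["grip_width"],o["force"])
P=env.camera_params("wrist");im=env.read_camera("wrist")[:,:,::-1]
pickle.dump(P,open("w6.pkl","wb"));cv2.imwrite("raw6.png",im)
cv2.imwrite("pics/w6.png",cv2.resize(im,(800,600),interpolation=cv2.INTER_CUBIC))
E
```

```text
[ 0.55036675 -0.11662874  0.1216458 ] [ 1.79842697e+02 -1.17095289e-01 -3.29344718e+00] 0.029498216796303076 [ 0.26448364  0.46981885 -1.59164006]
```

View pics/w6.png

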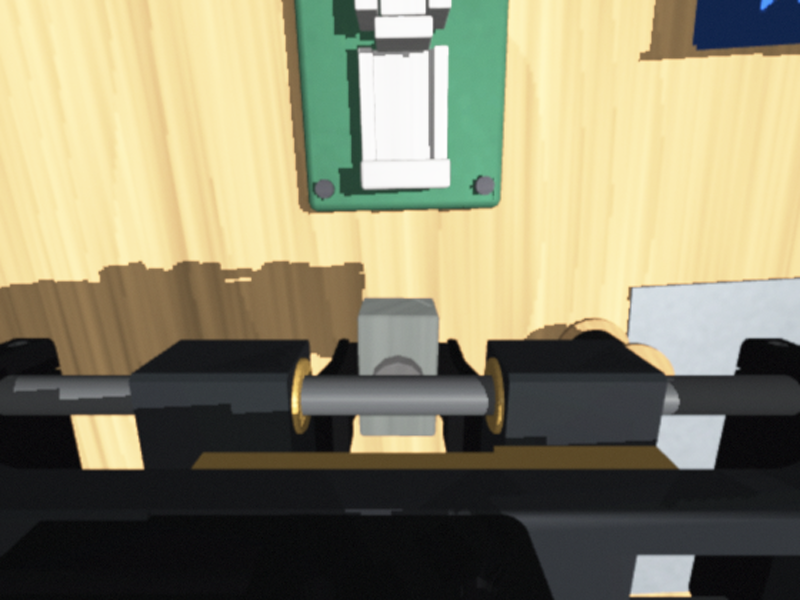

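The view shows the fence top with corners (361,160), (450,160), (450,187) and (361,189), the rails' outer edges at x 359 and 447, the jaw face bottom at v≈48, and plate corners (309,209) and (499,206). The held die's top corners are (358,299), (437,299), (437,435) and (358,435).

```bash
python3 - <<'E'
from h import *
import pickle
np.set_printoptions(precision=4,suppress=True)
P=pickle.load(open("w6.pkl","rb"))
f=lambda u,v,z:px2w(P,u,v,z)[:2]
print("fence",[f(*a,.068) for a in[(361,160),(450,160),(450,187),(361,189)]])
print("rail L",f(359,47,.05),f(362,150,.05),"R",f(447,46,.05),f(449,150,.05))
print("plate",f(311,206,.03),f(499,204,.03),"edges",f(297,2,.03),f(508,2,.03))
print("jaw top front",f(375,38,.07),f(434,38,.07),"jaw bottom",f(378,51,.046),f(430,50,.046))
z=.1217+.0216+.028
D=[f(*a,z) for a in[(358,299),(437,299),(437,435),(358,435)]];print("die",D,np.mean(D,0),"TCP",pose()[0])
E
```

```text
fence [array([ 0.5367, -0.0303]), array([ 0.5865, -0.0331]), array([ 0.5861, -0.0477]), array([ 0.5354, -0.046 ])]
rail L [0.5389 0.0314] [ 0.5363 -0.0234] R [0.5885 0.0291] [ 0.5882 -0.0264]
plate [ 0.4983 -0.0548] [ 0.6229 -0.0606] edges [0.503 0.063] [0.6277 0.056 ]
jaw top front [0.5488 0.0292] [0.5794 0.0275] jaw bottom [0.5494 0.0299] [0.5792 0.0287]
die [array([ 0.5398, -0.0842]), array([ 0.5679, -0.0858]), array([ 0.5661, -0.1407]), array([ 0.5353, -0.1389])] [ 0.5523 -0.1124] TCP [ 0.5504 -0.1185  0.1217]
```

carry_out --plan '[{"grip":1,"dp":[0.001,-0.018,0.004],"rotation":[0,0,-0.7]},{"grip":1,"dp":[0.001,-0.025,0.01],"rotation":[0,0,0]},{"grip":1,"dp":[0.001,-0.025,0.01],"rotation":[0,0,0]},{"grip":1,"dp":[0.001,-0.025,0.01],"rotation":[0,0,0]},{"grip":1,"dp":[0,-0.016,0.01],"rotation":[0,0,0]},{"grip":1,"dp":[0,-0.006,0.004],"rotation":[0,0,0]},{"grip":1,"dp":[0,0,0],"rotation":[0,0,0]},{"grip":1,"dp":[0,0,0],"rotation":[0,0,0]}]'

```text
time_s: 9.73
tool_pos: [0.5619, -0.0144, 0.073]
tool_rot: [179.3, -0.3, -3.6]
force: [-0.2, 0.2, -1.1]
grip_width: 0.0299
```

```bash
python3 - <<'E'
from h import *
print(delta([.5610,-.003,.0245],-2.6),pose()[0],pose()[2]["tool_rot"])
E
```

```text
(array([-0.00186076, -0.0119092 ,  0.0483186 ]), array([ 0.73995535, -0.2755671 , -0.97890755])) [ 0.56191497 -0.01436545  0.07297646] [179.26242873  -0.28186698  -3.57710877]
```

carry_out --plan '[{"grip":1,"dp":[-0.001,-0.006,0],"rotation":[0.7,-0.3,-1.0]},{"grip":1,"dp":[-0.001,-0.0055,0],"rotation":[0,0,0]},{"grip":1,"dp":[0,0,0.006],"rotation":[0,0,0]},{"grip":1,"dp":[0,0,0.006],"rotation":[0,0,0]},{"grip":1,"dp":[0,0,0.005],"rotation":[0,0,0]},{"grip":1,"dp":[0,0,0],"rotation":[0,0,0]},{"grip":1,"dp":[0,0,0],"rotation":[0,0,0]}]'

```text
time_s: 10.32
tool_pos: [0.5619, -0.0101, 0.056]
tool_rot: [179.8, -0.1, -3.1]
force: [0.2, 0.1, -0.2]
grip_width: 0.0296
```

```bash
python3 - <<'E'
from h import *
import pickle
print(delta([.5610,-.003,.0245],-2.6),pose()[0],pose()[2]["tool_rot"])
P=env.camera_params("wrist");im=env.read_camera("wrist")[:,:,::-1]
pickle.dump((P,pose()[0]),open("w7.pkl","wb"))
cv2.imwrite("pics/w7.png",cv2.resize(im[0:336,56:504],(800,600),interpolation=cv2.INTER_CUBIC))
E
```

```text
(array([-0.00137045, -0.00714442,  0.03145174]), array([ 0.16687535, -0.1053914 , -0.47899688])) [ 0.56193146 -0.01011333  0.05597484] [ 1.79833567e+02 -1.06087570e-01 -3.07884327e+00]
```

View pics/w7.png

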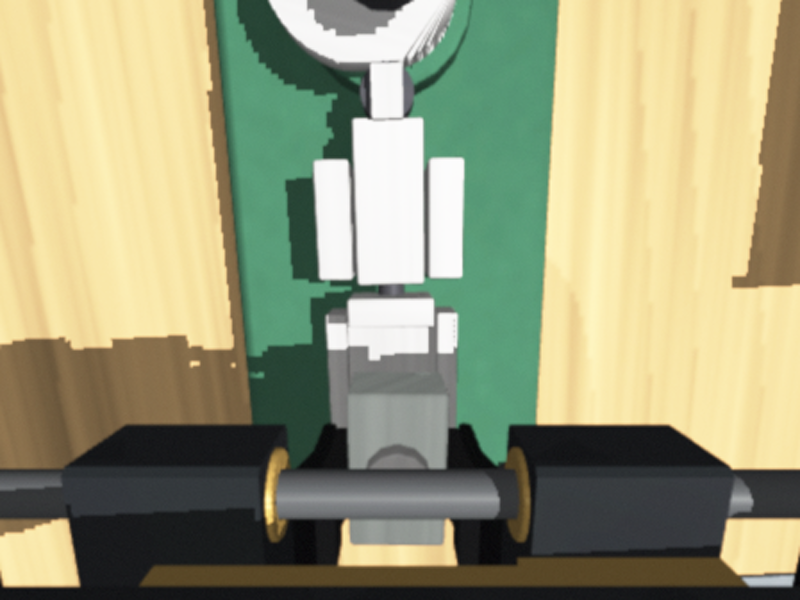

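The picture shows the die held above the slot, with its top edges at u 347 and 447, its +y top edge at v≈390 and its -y edge at v≈543. The jaw top runs from u 349 to 434, with its front edge at v≈326. The rails' outer edges are at u≈327 and 457.

```bash
python3 - <<'E'
from h import *
import pickle
np.set_printoptions(precision=4,suppress=True)
P,p=pickle.load(open("w7.pkl","rb"))
f=lambda u,v,z:px2w(P,u/1.7857+56,v/1.7857,z,1)[:2]
z=.056+.0216+.028
print("die top",f(348,392,z),f(447,392,z),f(443,543,z),f(350,543,z),"TCP",p)
print("rails",f(327,312,.05),f(457,312,.05),"jaw front",f(349,326,.07),f(434,326,.07),"guide",f(315,278,.07),f(463,278,.07))
print("plate edge",f(252,440,.03),f(538,425,.03),f(222,60,.03),f(557,60,.03))
print("follower",f(388,100,.053))
E
```

```text
die top [0.551  0.0168] [0.5795 0.0153] [ 0.5768 -0.0338] [ 0.5478 -0.0322] TCP [ 0.5617 -0.0102  0.0559]
rails [0.5392 0.0329] [0.5889 0.0302] jaw front [0.5492 0.0303] [0.5787 0.0287] guide [0.5389 0.0472] [0.5891 0.0446]
plate edge [ 0.4979 -0.0253] [ 0.6259 -0.025 ] [0.5055 0.1266] [0.6307 0.12  ]
follower [0.5668 0.1045]
```

carry_out --plan '[{"grip":1,"dp":[-0.001,-0.004,0],"rotation":[0.2,-0.1,-0.5]},{"grip":1,"dp":[-0.001,-0.003,0.003],"rotation":[0,0,0]},{"grip":1,"dp":[0,0,0.003],"rotation":[0,0,0]},{"grip":1,"dp":[0,0,0],"rotation":[0,0,0]}]'

```text
time_s: 10.7
tool_pos: [0.5603, -0.0022, 0.0498]
tool_rot: [-179.9, -0.0, -2.5]
force: [1.0, 0.8, -0.5]
grip_width: 0.0301
```

```bash
python3 - <<'E'
from h import *
print(delta([.5606,-.003,.0245],-2.6),pose()[0],pose()[2]["tool_rot"])
E
```

```text
(array([0.00035304, 0.00079941, 0.02526403]), array([-0.05113368, -0.0198122 ,  0.08343445])) [ 0.56027267 -0.002208    0.04976461] [-1.79948881e+02 -1.98494190e-02 -2.51657440e+00]
```

Aligned to under 1 mm; going down.

carry_out --plan '[{"grip":1,"dp":[0.0003,0.0008,0.003],"rotation":[0,0,0]},{"grip":1,"dp":[0,0,0.004],"rotation":[0,0,0]},{"grip":1,"dp":[0,0,0.004],"rotation":[0,0,0]},{"grip":1,"dp":[0,0,0.004],"rotation":[0,0,0]},{"grip":1,"dp":[0,0,0.0035],"rotation":[0,0,0]},{"grip":1,"dp":[0,0,0.002],"rotation":[0,0,0]},{"grip":1,"dp":[0,0,0],"rotation":[0,0,0]}]'

```text
time_s: 11.28
tool_pos: [0.5603, -0.003, 0.0266]
tool_rot: [-180.0, 0.0, -2.5]
force: [-0.6, 1.0, -2.1]
grip_width: 0.0297
```

```bash
python3 - <<'E'
from h import *
print(delta([.5606,-.003,.0240],-2.6),pose()[0],pose()[2]["force"])
E
```

```text
(array([3.20994289e-04, 1.79993833e-05, 2.57115206e-03]), array([-0.04850504,  0.01681788,  0.10184527])) [ 0.56028075 -0.00297023  0.02657126] [-0.57279918  0.95816969 -2.12907865]
```

carry_out --plan '[{"grip":1,"dp":[0,0,0.001],"rotation":[0,0,0]},{"grip":1,"dp":[0,0,0.001],"rotation":[0,0,0]},{"grip":1,"dp":[0,0,0],"rotation":[0,0,0]}]'

```text
time_s: 11.53
tool_pos: [0.5602, -0.003, 0.0242]
tool_rot: [-179.9, 0.0, -2.5]
force: [0.0, -0.0, -1.3]
grip_width: 0.0299
```

carry_out --plan '[{"grip":1,"dp":[0,0,0.001],"rotation":[0,0,0]},{"grip":1,"dp":[0,0,0],"rotation":[0,0,0]}]'

```text
time_s: 11.7
tool_pos: [0.5607, -0.003, 0.0236]
tool_rot: [-179.9, -0.0, -2.5]
force: [0.4, 0.0, -2.4]
grip_width: 0.0299
```

carry_out --plan '[{"grip":1,"dp":[0,0,0.001],"rotation":[0,0,0]},{"grip":1,"dp":[0,0,0],"rotation":[0,0,0]}]'

```text
time_s: 11.87
tool_pos: [0.5611, -0.0029, 0.0236]
tool_rot: [-180.0, -0.1, -2.5]
force: [-1.1, -0.4, -0.1]
grip_width: 0.0298
```

Contact with the floor; releasing and going straight up.

carry_out --plan '[{"grip":0,"dp":[0,0,0],"rotation":[0,0,0]},{"grip":0,"dp":[0,0,0],"rotation":[0,0,0]},{"grip":0,"dp":[0,0,0],"rotation":[0,0,0]},{"grip":0,"dp":[0,0,0],"rotation":[0,0,0]},{"grip":0,"dp":[0,0,0],"rotation":[0,0,0]},{"grip":0,"dp":[0,0,-0.01],"rotation":[0,0,0]},{"grip":0,"dp":[0,0,-0.02],"rotation":[0,0,0]},{"grip":0,"dp":[0,0,-0.03],"rotation":[0,0,0]}]'

```text
time_s: 12.53
tool_pos: [0.5565, -0.003, 0.0805]
tool_rot: [-179.9, 0.6, -2.5]
force: [-0.1, 0.5, -0.3]
grip_width: 0.0754
```

carry_out --plan '[{"grip":0,"dp":[0,0.01,-0.035],"rotation":[0,0,0]},{"grip":0,"dp":[0,0.02,-0.035],"rotation":[0,0,0]},{"grip":0,"dp":[0,0.02,-0.02],"rotation":[0,0,0]},{"grip":0,"dp":[0,0,0],"rotation":[0,0,0]},{"grip":0,"dp":[0,0,0],"rotation":[0,0,0]}]'

```text
time_s: 12.95
tool_pos: [0.5583, -0.0524, 0.1844]
tool_rot: [-179.9, -0.1, -2.2]
force: [-0.2, -0.2, -0.5]
grip_width: 0.0868
```

```bash
python3 - <<'E'
from h import *
import pickle
print(pose()[0],pose()[2]["tool_rot"],pose()[2]["force"])
P=env.camera_params("wrist");im=env.read_camera("wrist")[:,:,::-1]
pickle.dump((P,pose()[0]),open("w8.pkl","wb"))
cv2.imwrite("pics/w8.png",cv2.resize(im[0:300,80:480],(800,600),interpolation=cv2.INTER_CUBIC))
E
```

```text
[ 0.55832916 -0.05241112  0.18437835] [-1.79926299e+02 -1.21575714e-01 -2.21401697e+00] [-0.17197289 -0.18584543 -0.48187268]
```

View pics/w8.png

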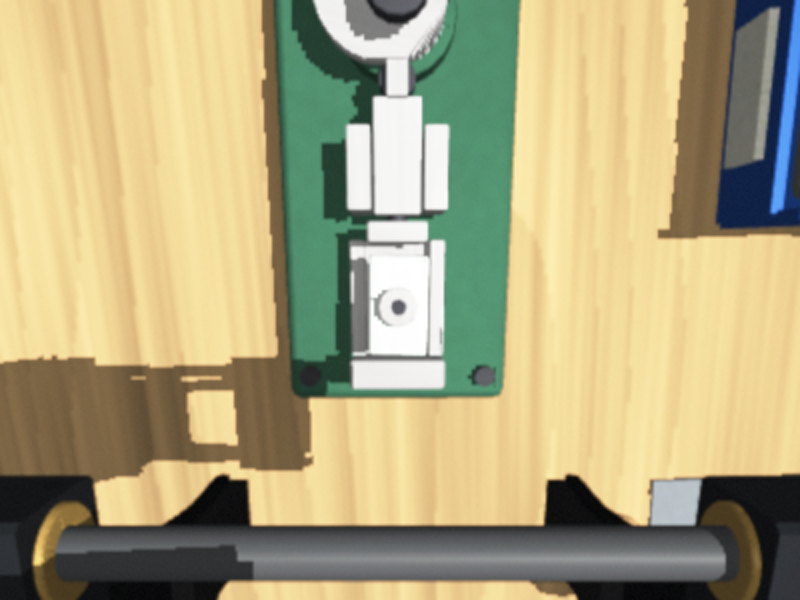

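The die sits flat in the nest: its boss is at (398,306), the fence is below it at v 360–388, and the jaw is at v 222–240. Next I look at the cam and crank from above.

carry_out --plan '[{"grip":0,"dp":[0.001,-0.015,0],"rotation":[0,0,0]},{"grip":0,"dp":[0.002,-0.025,0],"rotation":[0,0,0]},{"grip":0,"dp":[0.002,-0.03,0],"rotation":[0,0,0]},{"grip":0,"dp":[0.002,-0.025,0],"rotation":[0,0,0]},{"grip":0,"dp":[0.002,-0.015,0],"rotation":[0,0,0]},{"grip":0,"dp":[0,0,0],"rotation":[0,0,0]},{"grip":0,"dp":[0,0,0],"rotation":[0,0,0]}]'

```text
time_s: 13.58
tool_pos: [0.5655, 0.0657, 0.1752]
tool_rot: [-179.9, 0.7, -2.0]
force: [0.1, -0.5, -0.3]
grip_width: 0.087
```

```bash
python3 - <<'E'
from h import *
import pickle
print(pose()[0],pose()[2]["tool_rot"],pose()[2]["force"])
P=env.camera_params("wrist");im=env.read_camera("wrist")[:,:,::-1]
pickle.dump((P,pose()[0]),open("w9.pkl","wb"));cv2.imwrite("raw9.png",im)
print(w2px(P,[.607,.19,.122],1),w2px(P,[.57,.14,.079],1))
cv2.imwrite("pics/w9.png",cv2.resize(im[0:255,130:470],(800,600),interpolation=cv2.INTER_CUBIC))
E
```

```text
[0.56549731 0.06570874 0.17519451] [-179.85608995    0.72869242   -1.96489606] [ 0.11047039 -0.48899116 -0.27293065]
[325.57848747  57.0288686 ] [279.81977289 127.7054391 ]
```

View pics/w9.png

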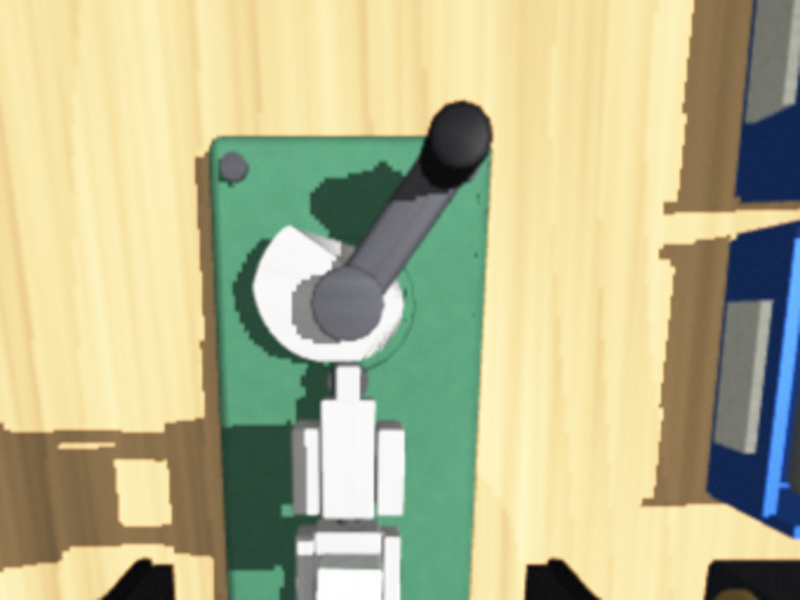

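The picture shows the hub at (348,303), the knob top at (461,134), the cam lobe tip (where the steep drop begins) at (290,228), the large-radius arc from there to about (254,285), and the follower below the hub at (348,375).

```bash
python3 - <<'E'
from h import *
import pickle
np.set_printoptions(precision=4,suppress=True)
P,p=pickle.load(open("w9.pkl","rb"))
f=lambda u,v,z:px2w(P,u/2.353+130,v/2.353,z,1)[:2]
h=f(348,303,.079);k=f(461,134,.122);print("hub",h,"knob",k,np.hypot(*(k-h)),np.degrees(np.arctan2(*(k-h)[::-1])))
for u,v in[(290,228),(270,248),(254,285),(262,318),(290,348),(318,361),(348,364),(385,347),(402,310)]:
    d=f(u,v,.059)-h;print(u,v,np.hypot(*d)*1e3,np.degrees(np.arctan2(d[1],d[0]))%360)
print("follower tip",f(348,365,.053)-h)
t=np.array([k[0],k[1]+0,.16-.0335]);print(delta([*k,.15],45))
E
```

```text
hub [0.5681 0.1391] knob [0.6073 0.19  ] 0.06424581292688472 52.48712686855905
290 228 39.50556388527244 126.83032363002458
270 248 40.4692530198663 143.70573649848143
254 285 41.47034830799933 167.22827961047486
262 318 38.182065408717165 187.03985872172552
290 348 31.87100971577852 214.05645511621427
318 361 27.84852265000799 238.98900530204077
348 364 25.63209255839257 267.4127669016587
385 347 24.24952099293786 309.16301578486997
402 310 23.23358697856098 351.64587078452314
follower tip [-0.0013 -0.0264]
(array([ 0.0381, -0.1255,  0.025 ]), array([ -0.4724,   0.6385, -46.9721]))
```

The dwell spans cam angles of about 127–165°, so turning it to the follower (267.5°) needs about 121° counter-clockwise, putting the crank at 174° from 52.5°. I turn the tool to yaw 45° and move over the knob.

carry_out --plan '[{"grip":0,"dp":[0,0,0],"rotation":[0,0,-6.7]},{"grip":0,"dp":[0,0,0],"rotation":[0,0,-6.7]},{"grip":0,"dp":[0,0,0],"rotation":[0,0,-6.7]},{"grip":0,"dp":[0,0,0],"rotation":[0,0,-6.7]},{"grip":0,"dp":[0,0,0],"rotation":[0,0,-6.7]},{"grip":0,"dp":[0,0,0],"rotation":[0,0,-6.7]},{"grip":0,"dp":[0,0,0],"rotation":[0,0,-6.7]},{"grip":0,"dp":[0,0,0],"rotation":[0,0,0]}]'

```text
time_s: 14.3
tool_pos: [0.562, 0.0525, 0.17]
tool_rot: [-179.2, 1.0, 46.4]
force: [-0.7, -0.5, -0.5]
grip_width: 0.0868
```

carry_out --plan '[{"grip":0,"dp":[0.012,-0.006,0],"rotation":[0,0,0]},{"grip":0,"dp":[0.02,-0.01,0.003],"rotation":[0,0,0]},{"grip":0,"dp":[0.02,-0.01,0.003],"rotation":[0,0,0]},{"grip":0,"dp":[0.02,-0.01,0.003],"rotation":[0,0,0]},{"grip":0,"dp":[0.02,-0.01,0.003],"rotation":[0,0,0]},{"grip":0,"dp":[0.012,-0.006,0.003],"rotation":[0,0,0]},{"grip":0,"dp":[0,0,0],"rotation":[0,0,0]},{"grip":0,"dp":[0,0,0],"rotation":[0,0,0]}]'

```text
time_s: 14.97
tool_pos: [0.5996, 0.1641, 0.1502]
tool_rot: [-179.2, 1.2, 44.2]
force: [-0.4, 0.2, -0.2]
grip_width: 0.0872
```

```bash
python3 - <<'E'
from h import *
print(delta([.606,.1885,.1],45),delta([.606,.1885,.055],45),pose()[0],pose()[2]["tool_rot"],pose()[2]["qpos"])
E
```

```text
(array([ 0.02265519, -0.01237161,  0.04994002]), array([-0.8209014 ,  1.19853315, -0.84571127])) (array([ 0.02360114, -0.01173392,  0.09492556]), array([-0.8209014 ,  1.19853315, -0.84571127])) [0.59961354 0.16406654 0.15022489] [-179.18785452    1.20450794   44.16278059] [ 15.76630626  22.63230717 -42.88774258  87.66044308  15.19293187
  77.25243824  15.50775355]
```

carry_out --plan '[{"grip":0,"dp":[0.007,-0.004,0],"rotation":[-0.8,1.2,-0.8]},{"grip":0,"dp":[0.008,-0.004,0],"rotation":[0,0,0]},{"grip":0,"dp":[0.007,-0.004,0],"rotation":[0,0,0]},{"grip":0,"dp":[0,0,0.01],"rotation":[0,0,0]},{"grip":0,"dp":[0,0,0.015],"rotation":[0,0,0]},{"grip":0,"dp":[0,0,0.01],"rotation":[0,0,0]},{"grip":0,"dp":[0,0,0],"rotation":[0,0,0]},{"grip":0,"dp":[0,0,0],"rotation":[0,0,0]}]'

```text
time_s: 15.63
tool_pos: [0.6083, 0.1842, 0.1123]
tool_rot: [179.9, 0.2, 44.2]
force: [-0.2, -0.7, 0.2]
grip_width: 0.0872
```

```bash
python3 - <<'E'
from h import *
print(delta([.606,.1885,.055],45),pose()[0],pose()[2]["tool_rot"],pose()[2]["force"])
E
```

```text
(array([ 0.00148817, -0.00481297,  0.05731179]), array([ 0.11000649,  0.1926453 , -0.8340779 ])) [0.6083459  0.18422433 0.11232571] [179.88859479   0.19183769  44.16573455] [-0.24764267 -0.71552337  0.20531273]
```

carry_out --plan '[{"grip":0,"dp":[0.0015,-0.005,0],"rotation":[0,0,-0.8]},{"grip":0,"dp":[0,0,0.01],"rotation":[0,0,0]},{"grip":0,"dp":[0,0,0.012],"rotation":[0,0,0]},{"grip":0,"dp":[0,0,0.012],"rotation":[0,0,0]},{"grip":0,"dp":[0,0,0.012],"rotation":[0,0,0]},{"grip":0,"dp":[0,0,0.008],"rotation":[0,0,0]},{"grip":0,"dp":[0,0,0],"rotation":[0,0,0]},{"grip":0,"dp":[0,0,0],"rotation":[0,0,0]}]'

```text
time_s: 16.3
tool_pos: [0.6055, 0.1878, 0.0522]
tool_rot: [179.9, 0.3, 44.9]
force: [0.7, 1.0, 0.8]
grip_width: 0.0869
```

```bash
python3 - <<'E'
from h import *
print(delta([.606,.1885,.055],45),pose()[0],pose()[2]["tool_rot"],pose()[2]["force"])
E
```

```text
(array([ 0.00081174, -0.00013099, -0.00276765]), array([ 0.09781839,  0.26219659, -0.05916137])) [0.60551233 0.18782161 0.05223632] [179.90204558   0.26214591  44.94061443] [0.71388662 0.96160632 0.77027996]
```

carry_out --plan '[{"grip":1,"dp":[0.0008,0,-0.003],"rotation":[0,0,0]},{"grip":1,"dp":[0,0,0],"rotation":[0,0,0]},{"grip":1,"dp":[0,0,0],"rotation":[0,0,0]},{"grip":1,"dp":[0,0,0],"rotation":[0,0,0]},{"grip":1,"dp":[0,0,0],"rotation":[0,0,0]},{"grip":1,"dp":[0,0,0],"rotation":[0,0,0]},{"grip":1,"dp":[0,0,0],"rotation":[0,0,0]},{"grip":1,"dp":[0,0,0],"rotation":[0,0,0]}]' --force 22

```text
time_s: 16.97
tool_pos: [0.6079, 0.1891, 0.058]
tool_rot: [179.8, 0.1, 44.9]
force: [-0.4, 0.2, -0.3]
grip_width: 0.0415
```

carry_out --plan '[{"grip":1,"dp":[0,0,0],"rotation":[0,0,0]},{"grip":1,"dp":[0,0,0],"rotation":[0,0,0]},{"grip":1,"dp":[0,0,0],"rotation":[0,0,0]},{"grip":1,"dp":[0,0,0],"rotation":[0,0,0]},{"grip":1,"dp":[0,0,0],"rotation":[0,0,0]}]'

```text
time_s: 17.38
tool_pos: [0.6077, 0.1887, 0.0582]
tool_rot: [179.8, 0.1, 44.9]
force: [0.2, -0.2, 0.2]
grip_width: 0.0213
```

```bash
python3 - <<'E'
from h import *
print(pose()[0],pose()[2]["tool_rot"],pose()[2]["force"],pose()[2]["grip_width"])
E
```

```text
[0.60765788 0.18869368 0.05818193] [1.79770746e+02 1.11213096e-01 4.49175182e+01] [ 0.17366423 -0.2156976   0.24606366] 0.02133930698154295
```

The knob is held at a 21.3 mm opening. I follow its circle in arcs, checking after each one.

```bash
cat > arc.py <<'E'
from h import *
import sys
np.set_printoptions(precision=4,suppress=True)
C=np.array([.5685,.1378]);r=.0645
p,R,o=pose();d=p[:2]-C;a=np.degrees(np.arctan2(d[1],d[0]))%360
F=np.array(o["force"]);t=np.array([-np.sin(np.radians(a)),np.cos(np.radians(a)),0]);n=np.array([np.cos(np.radians(a)),np.sin(np.radians(a)),0])
print("ang %.1f r %.4f z %.4f F %s tang %.1f rad %.1f w %.4f"%(a,np.hypot(*d),p[2],F.round(1),F@t,F@n,o["grip_width"]),np.array(o["tool_rot"]).round(1))
st,N=float(sys.argv[1]),int(sys.argv[2]);q=p.copy()
for i in range(N):
    b=np.radians(a+st*(i+1));q2=np.array([*(C+r*np.array([np.cos(b),np.sin(b)])),.0582 if i==0 else q[2]])
    print(R.inv().apply(q2-q).round(4));q=q2
E
python3 arc.py 4 8
```

```text
ang 52.4 r 0.0642 z 0.0582 F [ 0.2 -0.2  0.2] tang -0.3 rad -0.1 w 0.0213 [179.8   0.1  44.9]
[-0.0005 -0.0045 -0.    ]
[-0.0011 -0.0044 -0.    ]
[-0.0014 -0.0043 -0.    ]
[-0.0017 -0.0042 -0.    ]
[-0.0019 -0.0041 -0.    ]
[-0.0022 -0.0039 -0.    ]
[-0.0025 -0.0038 -0.    ]
[-0.0027 -0.0036 -0.    ]
```

carry_out --plan '[{"grip":1,"dp":[-0.0007,-0.0045,0],"rotation":[0,0,0]},{"grip":1,"dp":[-0.0011,-0.0044,0],"rotation":[0,0,0]},{"grip":1,"dp":[-0.0014,-0.0043,0],"rotation":[0,0,0]},{"grip":1,"dp":[-0.0017,-0.0042,0],"rotation":[0,0,0]}]'

```text
time_s: 17.72
tool_pos: [0.5943, 0.1967, 0.0582]
tool_rot: [179.6, -0.1, 44.8]
force: [3.3, -0.7, -1.5]
grip_width: 0.0211
```

```bash
python3 arc.py 4 8
```

```text
ang 66.3 r 0.0643 z 0.0582 F [ 3.3 -0.7 -1.5] tang -3.3 rad 0.7 w 0.0211 [179.6  -0.1  44.8]
[-0.0016 -0.0042 -0.    ]
[-0.0021 -0.004  -0.    ]
[-0.0024 -0.0038 -0.    ]
[-0.0026 -0.0037 -0.    ]
[-0.0029 -0.0035 -0.    ]
[-0.0031 -0.0033 -0.    ]
[-0.0033 -0.003  -0.    ]
[-0.0035 -0.0028 -0.    ]
```

carry_out --plan '[{"grip":1,"dp":[-0.0016,-0.0042,0],"rotation":[0,0,0]},{"grip":1,"dp":[-0.0021,-0.004,0],"rotation":[0,0,0]},{"grip":1,"dp":[-0.0024,-0.0038,0],"rotation":[0,0,0]},{"grip":1,"dp":[-0.0026,-0.0037,0],"rotation":[0,0,0]},{"grip":1,"dp":[-0.0029,-0.0035,0],"rotation":[0,0,0]},{"grip":1,"dp":[-0.0031,-0.0033,0],"rotation":[0,0,0]}]'

```text
time_s: 18.22
tool_pos: [0.5844, 0.2004, 0.0584]
tool_rot: [178.3, -1.8, 44.5]
force: [11.6, 1.7, -6.7]
grip_width: 0.0213
```

```bash
python3 arc.py 4 8
```

```text
ang 75.7 r 0.0646 z 0.0584 F [11.6  1.7 -6.7] tang -10.8 rad 4.5 w 0.0213 [178.3  -1.8  44.5]
[-0.0026 -0.0037  0.0001]
[-0.0027 -0.0036 -0.0002]
[-0.003  -0.0034 -0.0002]
[-0.0032 -0.0032 -0.0002]
[-0.0034 -0.0029 -0.0002]
[-0.0036 -0.0027 -0.0002]
[-0.0038 -0.0024 -0.0002]
[-0.0039 -0.0022 -0.0002]
```

carry_out --plan '[{"grip":1,"dp":[-0.0026,-0.0037,0],"rotation":[0.8,1.4,0]},{"grip":1,"dp":[-0.0027,-0.0036,0],"rotation":[0.5,0.5,0]},{"grip":1,"dp":[-0.003,-0.0034,0],"rotation":[0,0,0]},{"grip":1,"dp":[-0.0032,-0.0032,0],"rotation":[0,0,0]}]'

```text
time_s: 18.55
tool_pos: [0.5765, 0.2042, 0.0584]
tool_rot: [179.0, -5.0, 44.6]
force: [10.3, 3.4, -7.7]
grip_width: 0.0217
```

```bash
python3 arc.py 5 8; python3 - <<'E'
from h import *
print(delta(pose()[0],45)[1])
E
```

```text
ang 83.1 r 0.0669 z 0.0584 F [10.3  3.4 -7.7] tang -9.8 rad 4.6 w 0.0217 [179.   -5.   44.6]
[-0.0055 -0.0028 -0.0004]
[-0.004  -0.0039 -0.0004]
[-0.0044 -0.0035 -0.0004]
[-0.0046 -0.0031 -0.0005]
[-0.0049 -0.0027 -0.0005]
[-0.0051 -0.0023 -0.0005]
[-0.0053 -0.0018 -0.0005]
[-0.0054 -0.0014 -0.0005]
[ 0.9902313  -5.02647102 -0.45769843]
```

```bash
cat > arc.py <<'E'
from h import *
import sys
np.set_printoptions(precision=4,suppress=True)
C=np.array([.5685,.1378]);r=.0645
p,R,o=pose();g=p+R.apply([0,0,-.0525]);d=g[:2]-C;a=np.degrees(np.arctan2(d[1],d[0]))%360
F=np.array(o["force"]);t=np.array([-np.sin(np.radians(a)),np.cos(np.radians(a)),0]);n=np.array([np.cos(np.radians(a)),np.sin(np.radians(a)),0])
yaw=float(sys.argv[3])
print("ang %.1f r %.4f gz %.4f F %s tang %.1f rad %.1f w %.4f"%(a,np.hypot(*d),g[2],F.round(1),F@t,F@n,o["grip_width"]),np.array(o["tool_rot"]).round(1),"rot to vertical",delta(p,yaw)[1].round(1))
st,N=float(sys.argv[1]),int(sys.argv[2])
for i in range(N):
    b=np.radians(a+st*(i+1));q2=np.array([*(C+r*np.array([np.cos(b),np.sin(b)])),.0582])
    if i==0: print("first (with rot)",R.inv().apply(q2-p).round(4))
    else: print(Ro.from_euler("xyz",[180,0,yaw],degrees=True).inv().apply(q2-q).round(4))
    q=q2
E
python3 arc.py 5 8 45
```

```text
ang 86.3 r 0.0639 gz 0.1107 F [10.3  3.4 -7.7] tang -10.1 rad 4.0 w 0.0217 [179.   -5.   44.6] rot to vertical [ 1.  -5.  -0.5]
first (with rot) [-0.0081 -0.0053 -0.0006]
[-0.0042 -0.0037 -0.    ]
[-0.0045 -0.0033 -0.    ]
[-0.0048 -0.0029 -0.    ]
[-0.005  -0.0025 -0.    ]
[-0.0052 -0.002  -0.    ]
[-0.0054 -0.0016 -0.    ]
[-0.0055 -0.0011 -0.    ]
```

carry_out --plan '[{"grip":1,"dp":[-0.0075,-0.005,0],"rotation":[1,-4,0]},{"grip":1,"dp":[-0.006,-0.004,0],"rotation":[0.3,-1.5,0]},{"grip":1,"dp":[-0.006,-0.0038,0],"rotation":[0.3,-1.5,0]},{"grip":1,"dp":[-0.006,-0.0036,0],"rotation":[0.3,-1.5,0]}]'

```text
time_s: 18.88
tool_pos: [0.5583, 0.2016, 0.059]
tool_rot: [-179.7, 2.1, 44.5]
force: [11.3, 2.6, -10.8]
grip_width: 0.0213
```

```bash
python3 arc.py 5 8 45
```

```text
ang 97.6 r 0.0655 gz 0.1115 F [ 11.3   2.6 -10.8] tang -11.6 rad 1.1 w 0.0213 [-179.7    2.1   44.5] rot to vertical [-0.3  2.1 -0.5]
first (with rot) [-0.0033 -0.0021  0.001 ]
[-0.0049 -0.0028 -0.    ]
[-0.0051 -0.0024 -0.    ]
[-0.0053 -0.0019 -0.    ]
[-0.0054 -0.0014 -0.    ]
[-0.0055 -0.001  -0.    ]
[-0.0056 -0.0005 -0.    ]
[-0.0056  0.      0.    ]
```

carry_out --plan '[{"grip":1,"dp":[-0.0055,-0.003,0.001],"rotation":[0,0,0]},{"grip":1,"dp":[-0.0058,-0.003,0.0005],"rotation":[0,-0.5,0]},{"grip":1,"dp":[-0.006,-0.0026,0.0005],"rotation":[0,-0.8,0]},{"grip":1,"dp":[-0.006,-0.0024,0.0005],"rotation":[0,-0.8,0]},{"grip":1,"dp":[-0.0062,-0.002,0],"rotation":[0,-0.8,0]}]'

```text
time_s: 19.3
tool_pos: [0.5493, 0.1991, 0.0592]
tool_rot: [179.4, 2.2, 44.4]
force: [14.1, 4.3, -14.5]
grip_width: 0.0214
```

```bash
python3 arc.py 5 8 45
```

```text
ang 106.1 r 0.0657 gz 0.1117 F [ 14.1   4.3 -14.5] tang -14.8 rad 0.3 w 0.0214 [179.4   2.2  44.4] rot to vertical [ 0.6  2.2 -0.6]
first (with rot) [-0.0036 -0.002   0.0011]
[-0.0052 -0.0021 -0.    ]
[-0.0054 -0.0016 -0.    ]
[-0.0055 -0.0011 -0.    ]
[-0.0056 -0.0006 -0.    ]
[-0.0056 -0.0001 -0.    ]
[-0.0056  0.0003  0.    ]
[-0.0056  0.0008  0.    ]
```

carry_out --plan '[{"grip":1,"dp":[0,0,0.001],"rotation":[0,0,0]},{"grip":1,"dp":[0,0,0],"rotation":[0,0,0]}]'

```text
time_s: 19.47
tool_pos: [0.5501, 0.1995, 0.0589]
tool_rot: [179.3, 2.1, 44.4]
force: [2.5, -0.5, -0.7]
grip_width: 0.0215
```

```bash
python3 arc.py 5 1 45; python3 -c "
from cell import env;print(env.get_obs())"
```

```text
ang 105.4 r 0.0659 gz 0.1113 F [ 2.5 -0.5 -0.7] tang -2.2 rad -1.2 w 0.0215 [179.3   2.1  44.4] rot to vertical [ 0.7  2.1 -0.6]
first (with rot) [-0.0038 -0.002   0.0008]
{'time_s': 19.4667, 'qpos': array([ 11.81565593,  23.07634452, -43.08207698,  98.52967619,
        18.27967255,  67.15580741,   7.71404829]), 'joint_velocities': array([-0.10784523, -0.30433761,  0.07496091,  0.33502222,  0.31467518,
       -1.10994263, -0.1245753 ]), 'effort': array([-1.39269277e+00, -4.21505284e+01, -9.58919942e+00, -2.68862325e+01,
       -8.44652988e-01,  9.03794970e-01,  3.28444243e-03]), 'tool_pos': array([0.55011903, 0.19947129, 0.05887429]), 'tool_rot': array([179.25086976,   2.08615664,  44.42627872]), 'force': array([ 2.47052956, -0.51646352, -0.74660712]), 'wrist_torque': array([-0.03521983, -0.85475265,  0.01975357]), 'grip_width': 0.021473014056690543}
```

carry_out --plan '[{"grip":1,"dp":[-0.0052,-0.002,0],"rotation":[0,-0.4,0]},{"grip":1,"dp":[-0.0054,-0.002,0.0003],"rotation":[0.1,-0.4,0]},{"grip":1,"dp":[-0.0055,-0.0018,0.0003],"rotation":[0.1,-0.4,0]},{"grip":1,"dp":[-0.0056,-0.0016,0.0003],"rotation":[0.1,-0.4,0]},{"grip":1,"dp":[-0.0056,-0.0014,0.0003],"rotation":[0.1,-0.4,0]},{"grip":1,"dp":[-0.0057,-0.0012,0.0003],"rotation":[0.1,-0.4,0]},{"grip":1,"dp":[-0.0057,-0.001,0.0003],"rotation":[0.1,-0.4,0]}]'

```text
time_s: 20.05
tool_pos: [0.5388, 0.1954, 0.0591]
tool_rot: [179.1, 1.2, 44.5]
force: [12.6, 5.6, -10.2]
grip_width: 0.0215
```

```bash
python3 arc.py 5 8 45
```

```text
ang 116.6 r 0.0659 gz 0.1115 F [ 12.6   5.6 -10.2] tang -13.8 rad -0.6 w 0.0215 [179.1   1.2  44.5] rot to vertical [ 0.9  1.2 -0.5]
first (with rot) [-0.0047 -0.001   0.0009]
[-0.0055 -0.0011 -0.    ]
[-0.0056 -0.0006 -0.    ]
[-0.0056 -0.0001 -0.    ]
[-0.0056  0.0004  0.    ]
[-0.0056  0.0009  0.    ]
[-0.0055  0.0014  0.    ]
[-0.0053  0.0018  0.    ]
```

Progress: 64° turned and the hold looks fine. Continuing.

carry_out --plan '[{"grip":1,"dp":[-0.0057,-0.001,0.0003],"rotation":[0.1,-0.4,0]},{"grip":1,"dp":[-0.0058,-0.0008,0.0003],"rotation":[0.1,-0.4,0]},{"grip":1,"dp":[-0.0058,-0.0006,0.0003],"rotation":[0.1,-0.4,0]},{"grip":1,"dp":[-0.0058,-0.0005,0.0003],"rotation":[0.1,-0.4,0]},{"grip":1,"dp":[-0.0058,-0.0003,0.0003],"rotation":[0.1,-0.4,0]},{"grip":1,"dp":[-0.0058,-0.0001,0.0003],"rotation":[0.1,-0.4,0]},{"grip":1,"dp":[-0.0058,0.0001,0.0003],"rotation":[0.1,-0.4,0]},{"grip":1,"dp":[-0.0058,0.0003,0.0003],"rotation":[0.1,-0.4,0]}]'

```text
time_s: 20.72
tool_pos: [0.5326, 0.1926, 0.0589]
tool_rot: [179.4, -0.7, 45.0]
force: [10.1, 6.9, -10.1]
grip_width: 0.0212
```

```bash
python3 arc.py 5 8 45
```

```text
ang 123.9 r 0.0659 gz 0.1114 F [ 10.1   6.9 -10.1] tang -12.3 rad 0.1 w 0.0212 [179.4  -0.7  45. ] rot to vertical [ 0.6 -0.7  0. ]
first (with rot) [-0.0065  0.      0.0007]
[-0.0056 -0.0004 -0.    ]
[-0.0056  0.0001  0.    ]
[-0.0056  0.0006  0.    ]
[-0.0055  0.0011  0.    ]
[-0.0054  0.0016  0.    ]
[-0.0052  0.0021  0.    ]
[-0.005   0.0025  0.    ]
```

carry_out --plan '[{"grip":1,"dp":[-0.008,0,0.0003],"rotation":[0.1,-0.6,0]},{"grip":1,"dp":[-0.008,0,0.0003],"rotation":[0.1,-0.6,0]},{"grip":1,"dp":[-0.008,0.0004,0.0003],"rotation":[0.1,-0.6,0]},{"grip":1,"dp":[-0.008,0.0008,0.0003],"rotation":[0.1,-0.6,0]},{"grip":1,"dp":[-0.008,0.0012,0.0003],"rotation":[0.1,-0.6,0]},{"grip":1,"dp":[-0.008,0.0016,0.0003],"rotation":[0.1,-0.6,0]},{"grip":1,"dp":[-0.008,0.002,0.0003],"rotation":[0.1,-0.6,0]}]'

```text
time_s: 21.3
tool_pos: [0.5207, 0.1836, 0.059]
tool_rot: [-179.8, -1.4, 45.8]
force: [12.2, 11.9, -12.2]
grip_width: 0.0214
```

```bash
python3 arc.py 5 8 45
```

```text
ang 137.3 r 0.0661 gz 0.1115 F [ 12.2  11.9 -12.2] tang -17.0 rad -0.9 w 0.0214 [-179.8   -1.4   45.8] rot to vertical [-0.2 -1.4  0.8]
first (with rot) [-0.0069  0.0021  0.0006]
[-0.0055  0.001   0.    ]
[-0.0054  0.0014  0.    ]
[-0.0053  0.0019  0.    ]
[-0.0051  0.0024  0.    ]
[-0.0049  0.0028  0.    ]
[-0.0046  0.0032  0.    ]
[-0.0043  0.0036  0.    ]
```

carry_out --plan '[{"grip":1,"dp":[-0.0078,0.002,0.0003],"rotation":[0,-0.7,0.2]},{"grip":1,"dp":[-0.0077,0.0022,0.0003],"rotation":[0,-0.7,0.1]},{"grip":1,"dp":[-0.0077,0.0025,0.0003],"rotation":[0,-0.7,0]},{"grip":1,"dp":[-0.0076,0.0028,0.0003],"rotation":[0,-0.7,0]},{"grip":1,"dp":[-0.0075,0.003,0.0003],"rotation":[0,-0.7,0]},{"grip":1,"dp":[-0.0074,0.0033,0.0003],"rotation":[0,-0.7,0]}]'

```text
time_s: 21.8
tool_pos: [0.5163, 0.1791, 0.059]
tool_rot: [-179.4, -1.7, 46.6]
force: [12.6, 15.4, -12.8]
grip_width: 0.0213
```

```bash
python3 arc.py 5 8 45
```

```text
ang 143.0 r 0.0661 gz 0.1115 F [ 12.6  15.4 -12.8] tang -19.9 rad -0.8 w 0.0213 [-179.4   -1.7   46.6] rot to vertical [-0.7 -1.7  1.6]
first (with rot) [-0.0069  0.003   0.0006]
[-0.0054  0.0015  0.    ]
[-0.0053  0.002   0.    ]
[-0.0051  0.0024  0.    ]
[-0.0048  0.0029  0.    ]
[-0.0046  0.0033  0.    ]
[-0.0043  0.0037  0.    ]
[-0.0039  0.004   0.    ]
```

carry_out --plan '[{"grip":1,"dp":[-0.003,0.0015,0.0003],"rotation":[0,-0.5,0.6]},{"grip":1,"dp":[-0.003,0.0015,0.0003],"rotation":[0,-0.5,0.6]}]'

```text
time_s: 21.97
tool_pos: [0.5167, 0.1797, 0.0589]
tool_rot: [-179.3, -1.4, 45.7]
force: [6.6, 4.5, -3.3]
grip_width: 0.0216
```

```bash
python3 arc.py 5 3 45
```

```text
ang 142.2 r 0.0661 gz 0.1114 F [ 6.6  4.5 -3.3] tang -7.6 rad -2.4 w 0.0216 [-179.3   -1.4   45.7] rot to vertical [-0.7 -1.4  0.7]
first (with rot) [-0.0067  0.0032  0.0005]
[-0.0054  0.0014  0.    ]
[-0.0053  0.0019  0.    ]
```

carry_out --plan '[{"grip":1,"dp":[-0.009,0.0038,0.0003],"rotation":[-0.3,-1,0.4]},{"grip":1,"dp":[-0.009,0.004,0.0003],"rotation":[-0.2,-1,0.3]},{"grip":1,"dp":[-0.0088,0.0044,0.0003],"rotation":[-0.2,-1,0.2]},{"grip":1,"dp":[-0.0086,0.0047,0.0003],"rotation":[-0.2,-1,0.2]},{"grip":1,"dp":[-0.0084,0.005,0.0003],"rotation":[-0.2,-1,0.2]}]'

```text
time_s: 22.38
tool_pos: [0.5101, 0.1697, 0.059]
tool_rot: [-179.5, 0.2, 45.3]
force: [7.8, 13.3, -9.4]
grip_width: 0.0213
```

```bash
python3 arc.py 5 5 45
```

```text
ang 151.3 r 0.0661 gz 0.1115 F [ 7.8 13.3 -9.4] tang -15.4 rad -0.5 w 0.0213 [-179.5    0.2   45.3] rot to vertical [-0.5  0.2  0.3]
first (with rot) [-0.0047  0.0038  0.0008]
[-0.0051  0.0023  0.    ]
[-0.0049  0.0027  0.    ]
[-0.0047  0.0031  0.    ]
[-0.0044  0.0035  0.    ]
```

carry_out --plan '[{"grip":1,"dp":[-0.0064,0.0035,0.0003],"rotation":[-0.2,-0.4,0.1]},{"grip":1,"dp":[-0.0062,0.0038,0.0003],"rotation":[-0.2,-0.4,0.1]},{"grip":1,"dp":[-0.006,0.004,0.0003],"rotation":[-0.2,-0.4,0]},{"grip":1,"dp":[-0.0058,0.0042,0.0003],"rotation":[-0.2,-0.4,0]}]'

```text
time_s: 22.72
tool_pos: [0.508, 0.1649, 0.0589]
tool_rot: [-179.7, -0.3, 45.9]
force: [2.2, 7.5, -1.3]
grip_width: 0.0215
```

```bash
python3 arc.py 5 5 45
```

```text
ang 156.2 r 0.0662 gz 0.1114 F [ 2.2  7.5 -1.3] tang -7.8 rad 1.1 w 0.0215 [-179.7   -0.3   45.9] rot to vertical [-0.3 -0.3  0.9]
first (with rot) [-0.0049  0.004   0.0007]
[-0.0049  0.0027  0.    ]
[-0.0047  0.0031  0.    ]
[-0.0044  0.0035  0.    ]
[-0.0041  0.0039  0.    ]
```

Force is dropping, so the dwell is starting near here, as predicted. I go on gently toward about 172°.

carry_out --plan '[{"grip":1,"dp":[-0.005,0.0034,0.0002],"rotation":[-0.1,-0.3,0.3]},{"grip":1,"dp":[-0.005,0.0036,0.0002],"rotation":[-0.1,-0.3,0.3]},{"grip":1,"dp":[-0.0046,0.0038,0.0002],"rotation":[-0.1,-0.3,0.2]},{"grip":1,"dp":[-0.0044,0.004,0.0002],"rotation":[-0.1,-0.3,0.1]}]'

```text
time_s: 23.05
tool_pos: [0.5058, 0.1598, 0.059]
tool_rot: [-179.5, -0.5, 45.6]
force: [4.9, 10.7, -6.7]
grip_width: 0.0213
```

```bash
python3 arc.py 4 5 45
```

```text
ang 161.2 r 0.0662 gz 0.1115 F [ 4.9 10.7 -6.7] tang -11.7 rad -1.2 w 0.0213 [-179.5   -0.5   45.6] rot to vertical [-0.5 -0.5  0.6]
first (with rot) [-0.0037  0.0041  0.0007]
[-0.0038  0.0024  0.    ]
[-0.0036  0.0027  0.    ]
[-0.0034  0.0029  0.    ]
[-0.0032  0.0031  0.    ]
```

carry_out --plan '[{"grip":1,"dp":[-0.0046,0.0042,0.0002],"rotation":[-0.2,-0.3,0.2]},{"grip":1,"dp":[-0.0044,0.0044,0.0002],"rotation":[-0.2,-0.3,0.2]},{"grip":1,"dp":[-0.0042,0.0046,0.0002],"rotation":[-0.1,-0.3,0.1]},{"grip":1,"dp":[-0.004,0.0048,0.0002],"rotation":[-0.1,-0.3,0.1]},{"grip":1,"dp":[-0.001,0.0014,0],"rotation":[0,0,0]}]'

```text
time_s: 23.47
tool_pos: [0.5038, 0.1538, 0.059]
tool_rot: [-179.3, -0.5, 45.8]
force: [3.3, -0.8, -2.4]
grip_width: 0.0212
```

```bash
python3 arc.py 4 5 45
```

```text
ang 166.7 r 0.0663 gz 0.1115 F [ 3.3 -0.8 -2.4] tang 0.0 rad -3.4 w 0.0212 [-179.3   -0.5   45.8] rot to vertical [-0.7 -0.5  0.8]
first (with rot) [-0.0033  0.0047  0.0007]
[-0.0036  0.0028  0.    ]
[-0.0034  0.003   0.    ]
[-0.0031  0.0032  0.    ]
[-0.0029  0.0034  0.    ]
```

Tangential force is 0 N when nearly holding, so this is the dwell. A bit further to its middle.

carry_out --plan '[{"grip":1,"dp":[-0.0038,0.0045,0.0002],"rotation":[-0.2,-0.3,0.2]},{"grip":1,"dp":[-0.0036,0.0047,0.0002],"rotation":[-0.2,-0.3,0.2]},{"grip":1,"dp":[-0.0034,0.0048,0.0002],"rotation":[-0.1,-0.3,0.1]},{"grip":1,"dp":[-0.0032,0.005,0.0002],"rotation":[-0.1,-0.3,0.1]},{"grip":1,"dp":[0,0,0],"rotation":[0,0,0]},{"grip":1,"dp":[0,0,0],"rotation":[0,0,0]}]'

```text
time_s: 23.97
tool_pos: [0.5025, 0.1485, 0.059]
tool_rot: [-179.0, -0.1, 45.8]
force: [3.7, -1.2, -2.2]
grip_width: 0.0216
```

```bash
python3 arc.py 4 3 45; python3 - <<'E'
from h import *
import pickle
P=env.camera_params("wrist");im=env.read_camera("wrist")[:,:,::-1]
pickle.dump(P,open("w10.pkl","wb"));cv2.imwrite("raw10.png",im)
print(w2px(P,[.5681,.1391,.059],1),w2px(P,[.567,.113,.053],1),w2px(P,[.5627,-.001,.07],1))
E
```

```text
ang 171.3 r 0.0661 gz 0.1115 F [ 3.7 -1.2 -2.2] tang 0.6 rad -3.8 w 0.0216 [-179.    -0.1   45.8] rot to vertical [-1.  -0.1  0.8]
first (with rot) [-0.0027  0.005   0.0007]
[-0.0033  0.003   0.    ]
[-0.0031  0.0033  0.    ]
[329.20493643 302.6127061 ] [301.82913466 318.59890687] [192.94931822 418.04473719]
```

At 171.3° the residual tangential push is ~0.6 N, close to the predicted mid-dwell of 174°. I release, lift and check.

carry_out --plan '[{"grip":0,"dp":[0,0,0],"rotation":[0,0,0]},{"grip":0,"dp":[0,0,0],"rotation":[0,0,0]},{"grip":0,"dp":[0,0,0],"rotation":[0,0,0]},{"grip":0,"dp":[0,0,0],"rotation":[0,0,0]},{"grip":0,"dp":[0,0,0],"rotation":[0,0,0]},{"grip":0,"dp":[0,0,0],"rotation":[0,0,0]},{"grip":0,"dp":[0,0,-0.01],"rotation":[0,0,0]},{"grip":0,"dp":[0,0,-0.02],"rotation":[0,0,0]}]'

```text
time_s: 24.68
tool_pos: [0.495, 0.1456, 0.0855]
tool_rot: [-178.4, 0.8, 45.8]
force: [0.4, 0.2, 0.2]
grip_width: 0.0663
```

carry_out --plan '[{"grip":0,"dp":[0,0,-0.03],"rotation":[0,0,0]},{"grip":0,"dp":[0,0,-0.03],"rotation":[0,0,0]},{"grip":0,"dp":[0,0,-0.02],"rotation":[0,0,7]},{"grip":0,"dp":[0,0,-0.01],"rotation":[0,0,7]},{"grip":0,"dp":[0,0,0],"rotation":[0,0,7]},{"grip":0,"dp":[0,0,0],"rotation":[0,0,7]},{"grip":0,"dp":[0,0,0],"rotation":[0,0,7]},{"grip":0,"dp":[0,0,0],"rotation":[0,0,7]}]'

```text
time_s: 25.35
tool_pos: [0.4996, 0.1469, 0.191]
tool_rot: [-179.3, 1.1, 2.8]
force: [0.4, -0.5, -0.5]
grip_width: 0.0868
```

```bash
python3 - <<'E'
from h import *
print(delta([.5655,.03,.18],-2),pose()[0],pose()[2]["tool_rot"],pose()[2]["grip_width"])
E
```

```text
(array([0.06026191, 0.1201042 , 0.00840162]), array([-0.66466686,  1.10104708,  4.80977399])) [0.49960991 0.14689426 0.19101512] [-179.28984146    1.07184383    2.81661871] 0.08681742398902707
```

carry_out --plan '[{"grip":0,"dp":[0.008,0.016,0],"rotation":[-0.6,1,4.8]},{"grip":0,"dp":[0.014,0.027,0],"rotation":[0,0,0]},{"grip":0,"dp":[0.014,0.027,0],"rotation":[0,0,0]},{"grip":0,"dp":[0.014,0.027,0],"rotation":[0,0,0]},{"grip":0,"dp":[0.008,0.016,0],"rotation":[0,0,0]},{"grip":0,"dp":[0,0,0],"rotation":[0,0,0]},{"grip":0,"dp":[0,0,0],"rotation":[0,0,0]},{"grip":0,"dp":[0,0,0],"rotation":[0,0,0]}]'

```text
time_s: 26.02
tool_pos: [0.5561, 0.0322, 0.1978]
tool_rot: [-179.9, -0.3, -2.2]
force: [0.9, -0.2, 0.1]
grip_width: 0.0871
```

```bash
python3 - <<'E'
from h import *
import pickle
print(pose()[0],pose()[2]["tool_rot"],pose()[2]["force"])
P=env.camera_params("wrist");im=env.read_camera("wrist")[:,:,::-1]
pickle.dump(P,open("w11.pkl","wb"))
cv2.imwrite("pics/w11.png",cv2.resize(im[0:255,110:450],(800,600),interpolation=cv2.INTER_CUBIC))
f=lambda X:(w2px(P,X,1)-[110,0])*2.353
print("hub",f([.5681,.1391,.079]),"axis@.059",f([.5681,.1391,.059]),"knob pred",f([.5681-.064,.1391+.01,.122]))
E
```

```text
[0.55608877 0.03215298 0.1977869 ] [-179.88404629   -0.26134775   -2.18364187] [ 0.85543023 -0.1533599   0.0929379 ]
hub [409.31956356 220.80376108] axis@.059 [408.30651906 226.59285673] knob pred [233.84711366 182.6794582 ]
```

View pics/w11.png

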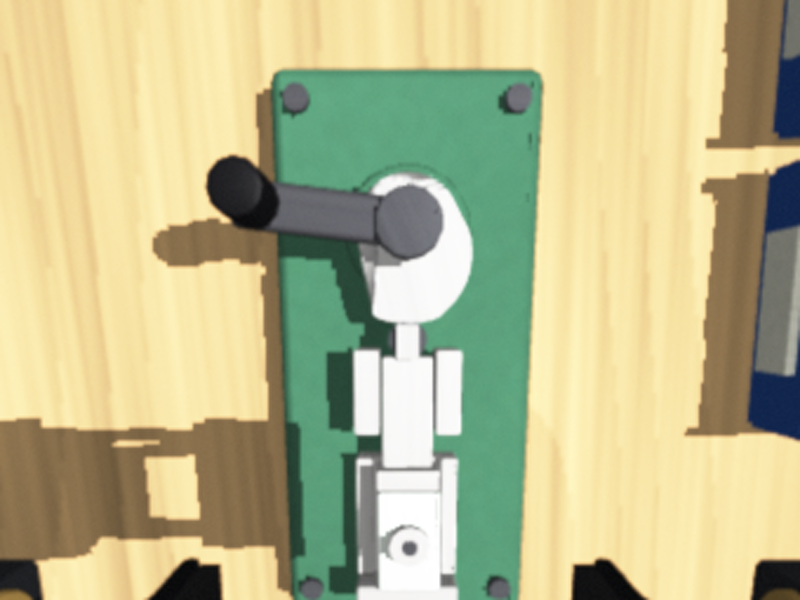

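The last picture shows the knob at (236,186), where it was released (prediction (234,183)). The cam's drop-off corner is at (375,316), about 18° past the follower at (407,325), so the follower is mid-dwell, and the jaw is against the die. I do a short stillness check and hand in.

carry_out --plan '[{"grip":0,"dp":[0,0,0],"rotation":[0,0,0]},{"grip":0,"dp":[0,0,0],"rotation":[0,0,0]},{"grip":0,"dp":[0,0,0],"rotation":[0,0,0]},{"grip":0,"dp":[0,0,0],"rotation":[0,0,0]},{"grip":0,"dp":[0,0,0],"rotation":[0,0,0]},{"grip":0,"dp":[0,0,0],"rotation":[0,0,0]},{"grip":0,"dp":[0,0,0],"rotation":[0,0,0]},{"grip":0,"dp":[0,0,0],"rotation":[0,0,0]}]'

```text
time_s: 26.73
tool_pos: [0.5541, 0.0397, 0.1988]
tool_rot: [-179.8, -0.3, -1.6]
force: [0.0, -0.0, -0.2]
grip_width: 0.0869
```

```bash
python3 - <<'E'
from h import *
import pickle
P0=pickle.load(open("w11.pkl","rb"));P=env.camera_params("wrist");im=env.read_camera("wrist")[:,:,::-1]
old=cv2.imread("pics/w11.png");new=cv2.resize(im[0:255,110:450],(800,600),interpolation=cv2.INTER_CUBIC)
X=[.504,.149,.122];print("expected shift (camera)",(w2px(P,X,1)-w2px(P0,X,1))*2.353)
for n,(x,y,w,h) in {"knob":(205,150,75,80),"cam":(360,165,120,170),"die":(375,490,70,100)}.items():
    r=cv2.matchTemplate(new,old[y:y+h,x:x+w],cv2.TM_CCOEFF_NORMED);_,m,_,l=cv2.minMaxLoc(r);print(n,round(m,3),l[0]-x,l[1]-y)
env.sign_off();print(env.get_obs()["time_s"])
E
```

```text
expected shift (camera) [11.2507386  21.08245877]
knob 0.951 11 21
cam 0.986 7 18
die 0.747 3 10
the job is handed in; nothing more can be done
the job is handed in; nothing more can be done
```

The die is in the nest and clamped, with the crank resting in the cam's dwell, and I have handed the job in at about 27 s of the 72 s allowed. No verdict was reported, and I had no direct reading of the jaw force.

- **Die:** My first grasp closed on air above the die. The real fingertips sit 33.5 mm short of the reported TCP, which I measured by touching the die's boss. With that corrected, I gripped the die and set it on the nest floor, and a picture showed it lying flat.
- **Crank:** I turned the knob about 119° counter-clockwise with a 22 N grip. The push back peaked at about 20 N sideways (about 24 N with the vertical part) while moving. That is above the 5 to 10 N described, although it was 2 to 8 N on the rise when I nearly held still. It fell to about 0 N in the dwell, and I released the knob there.
- **Last checks:** About 1.3 s after release the knob was still where I let go. The follower was about 18° short of the drop-off, near the middle of the dwell, and the jaw was up against the die.
- **Stillness check:** The arm drifted a few mm during this check. The knob's shift in the picture matched the camera's own motion exactly. The die's match was poor (0.75 score), and I worked out no expected shift for the die or cam, so the check supports only the knob staying still.
- **Bystanders:** I never worked near the spool, glue bottle or punch, but I did not re-measure them at the end.

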